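Make up the driver kit and the power kit for the amplifier repair

ROBOT

A 7-joint arm with a two-finger parallel gripper is mounted at the origin on the work surface; the furniture and walls round the work are solid. World frame = base frame: x ahead of the robot, y to its left, z up, the work surface at z = 0. Lengths are in m, angles in rad, forces in N, time in s.
With the tool pointing down it reaches from about 0.4 to 0.85 m from the base axis. Payload 4.4 kg.
Tool frame: the origin (TCP) lies midway between the tips of the shut fingers; the grasp point (between the pads) lies ctrl.grip_point_offset behind it (ctrl.grip_point_offset is the distance from the TCP to the grasp point, in m); z points along the fingers, y is the line along which they close (so a half turn about z gives the same grasp; the last joint's range is limited). The gripper opens to 94 mm and grips with 3 to 60 N. Pads are 16 mm wide; open, the fingers measure 119 mm over their backs; the gripper's body (75 mm by 177 mm) begins 78 mm behind the grasp point.
Start: joints at [1.274, 0.628, 0.038, 1.517, -0.027, 0.996, -0.02], TCP at [0.149, -0.633, 0.205] pointing down, gripper open.
Joint ranges: [-3.06, 3.06], [-0.37, 2.12], [-1.25, 1.32], [0.18, 2.47], [-1.1, 4.24], [0.23, 1.98], [-2.94, 2.94]. Speed limits (rad/s): [2.57, 2.57, 3.14, 3.14, 3.14, 3.14, 3.14].

INTERFACE

Orientations are given as a rotation vector (axis times angle).
In Python, from plant import ctrl gives the robot as it stands.
- The arm moves only by the shell command python3 -m pendant 'ROWS'. ROWS is JSON, a list of rows, each a list of 3 entries, a list of its own where there are three numbers: the shift along the tool's x, y, z as a fraction of full scale, then the turn, a rotation vector about the tool's x, y, z as a fraction of full scale, then the opening, from 0 (shut) to 1 (fully open). In form: [[[dx, dy, dz], [wx, wy, wz], jaw], ...]. A call has 1 to 12 rows; each row shifts and turns the commanded pose from where the row before left it, along the tool's axes as they then stand; what a row does not reach is not made up. Full scale, the value 1, is 0.025 m for a shift and 6 degrees for a turn. A row lasts 1/10 s, in which the tool goes at most 50 mm and 8.59 degrees, less where a joint would pass 70% of its speed; a pose out of reach is approached as far as the arm can. A call with a number of a shift or a turn outside -1 to 1 is refused whole. A call with a gripper value outside its range is refused whole. The fingers move at their own pace and stop on an object; the grip force is fixed at half the most. Time passes only in rows, so rows that do not move let the fingers close. It gives the time, the measured TCP pose, the force, the opening and the grip force at its end, in the units of the state.
- ctrl.sense(): the state, without advancing time (a new reading comes with each control period).
- ctrl.grab_frame(name): name is "side" or "top"; returns a dict with "color" (384x512x3 uint8, red, green, blue), "camera_matrix" (3x3 intrinsics, pixels), "world_to_cam" (4x4, takes a point from world to camera coordinates). Camera axes: x right, y up, looking along -z (the intrinsics and any distortion apply to the point x, -y, -z); pixel columns grow to the right and rows downward; lengths in m; the calibration is good to about 2 mm. A picture is of the moment at which its call begins. There is no depth.
- ctrl.sign_off(): hands the job in; it is judged then, once.
The state is a dict: "clock": time; "qpos": joint angles; "joint_velocities": joint speeds; "joint_torque": joint torques, N m; "ee_pos": TCP position; "tcp_rot": TCP orientation; "wrist_force": force on the tool from outside, world axes, zero at the start; "wrist_torque": the same for the moment, N m; "width": finger opening in m; "gripper_force": force on a finger pad.
Only numpy, scipy, OpenCV 4.12 (cv2) and the standard library are available. Lean on these libraries where they do the work, as an engineer would, in place of code of your own. Each camera call takes 0.05 s, during which the arm holds its last target. There are 200 camera calls.

TASK

Make up two amplifier repair kits from the stock on the bench mat. Driver kit: lay the circuit board and the fuse carton in the flanged base, each flat in the nest that fits it, then close it with the grey cover so that it sits fully down on the flange all round; power kit: lay the heat sink and the larger of the two capacitors in the narrow open tray, each flat in the nest that fits it. Set everything down rather than dropping it, and leave the smaller capacitor where it lies.

Things in the scene. Friction and masses are not known exactly. Their poses are not given: they have to be found in the camera images.
- kit_base: Fixed grey driver-kit base: plate 92 (x) x 156 (y) x 3 mm, a flat flange round a raised block 68 x 131 of two black-lined nests in line along y. Floors and flange top at z = 3, nest rims 3 thick, tops at z = 8. Board nest 62 (x) x 80 (y) inside, centre y = -22.5, board lengthwise along y; carton nest 62 (x) x 42 (y), centre y = +41.5, carton lengthwise along x. Origin: underside centre, z up.
- kit_cover: Loose grey cover of the base, open below: outside 81 (x) x 145 (y) x 22.5 mm, walls 2.5, inside 76 x 140 x 20, 0.12 kg; black grip bar in mid-top, 18 (x) x 60 (y), z = 22.5 to 40.5. It goes over the base's raised block with 4 mm play each side, its y along the base's y (either way round), and rests on the flange, its origin then 3 over the base's. Lies upright. Origin: underside centre, z up.
- power_tray: Fixed grey open tray of the power kit, narrow, no flange, 53 (x) x 124 (y) mm, a round hang tab at its +y end; two black-lined nests in line along y, floor at z = 3, rims 3 thick or more, tops at z = 11. Capacitor nest 47 (x) x 63 (y) inside, centre y = -26.5; heat sink nest 41 (x) x 51 (y), centre y = +33.5; each part's length goes along y. Origin: underside centre, z up.
- driver_board: Loose green circuit board on brass feet (starts on the 2 mm thick mat), crowded with components, 50 (x) x 70 (y) x 14 mm over all, 0.05 kg; solid to grip over its whole height across the 50 mm. Origin: centre of the underside, z up.
- fuse_carton: Loose small flat carton (starts on the 2 mm thick mat), white with a red stripe along one long edge, 32 (x) x 52 (y) x 14 mm, 0.02 kg. Origin: centre of the underside, z up.
- large_capacitor: Loose capacitor (starts on the 2 mm thick mat), the larger of the two: blue cylinder lying on its side, 35 mm in diameter, 53 mm long, axis along its y, 0.09 kg; does not roll. Origin: under the middle of the cylinder, at the level it lies on, z up.
- heat_sink: Loose finned aluminium heat sink (starts on the 2 mm thick mat), fins up, 30 (x) x 40 (y) x 24 mm, 0.05 kg. Origin: centre of the underside, z up.
- small_capacitor: The smaller capacitor (on the 2 mm mat): black cylinder lying on its side, 22 mm in diameter, 34 mm long, axis along its y. In neither kit; stays where it is. Origin: under the middle of the cylinder, at the level it lies on, z up.
Things that resemble listed ones, but are neither listed nor needed, are in the scene too. What is shaped like the fuse_carton but blue or turquoise is not meant.

How it is judged:
By the outcome, as a careful person would: the job done as asked, in the order asked, and still so for the second after the job is handed in, with the robot touching nothing.
It also fails if it takes over 109 s, if anything falls off the work surface, if the arm or the gripper's body presses on something with over 40 N, if the wrist force passes 120 N, or if a joint passes its speed limit or range.

## Working session

There is one attempt and no reset: what is moved stays moved. The work goes in short steps, Python scripts to look and compute and a shell command to move; the robot and the scene stay as the last step left them, time stands still between calls to the robot, and variables do not carry over. Pictures are saved under pics/ and viewed, at most 17 in all, crops included, and the job is handed in when it is done.

```bash
mkdir -p pics; ls; python3 - <<'E'
from plant import ctrl
import cv2,numpy as np
np.set_printoptions(precision=4,suppress=True)
for n in("top","side"):
    f=ctrl.grab_frame(n); cv2.imwrite(f"pics/{n}0.png",f["color"][:,:,::-1])
    np.savez(f"{n}0.npz",**f)
    print(n,[k for k in f],f["camera_matrix"],f["world_to_cam"])
s=ctrl.sense();print(s["clock"],s["ee_pos"],s["tcp_rot"],s["width"],ctrl.grip_point_offset)
E
```

```text
pics
top ['color', 'camera_matrix', 'world_to_cam'] [[402.1305   0.     255.2963]
 [  0.     402.1305 186.4721]
 [  0.       0.       1.    ]] [[-0.0141 -0.9999 -0.0067  0.0336]
 [ 0.9976 -0.0146  0.0678 -0.3681]
 [-0.0679 -0.0057  0.9977 -1.3057]
 [ 0.      0.      0.      1.    ]]
side ['color', 'camera_matrix', 'world_to_cam'] [[411.1986   0.     253.0939]
 [  0.     411.1986 191.9664]
 [  0.       0.       1.    ]] [[-0.9516 -0.3064 -0.0239  0.3734]
 [ 0.1129 -0.4207  0.9001 -0.0917]
 [-0.2858  0.8539  0.435  -1.2125]
 [ 0.      0.      0.      1.    ]]
0.1 [ 0.1486 -0.6322  0.2047] [-3.1191 -0.3616  0.0004] 0.0936671591246242 0.0188
```

View pics/top0.png

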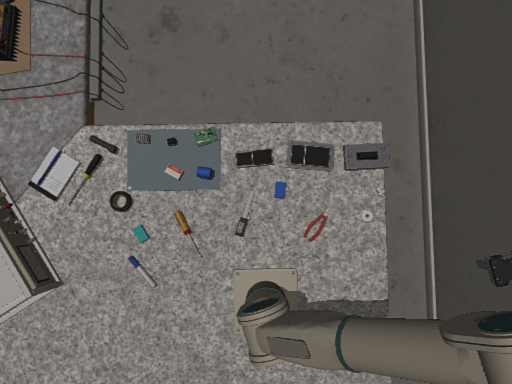

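View pics/side0.png

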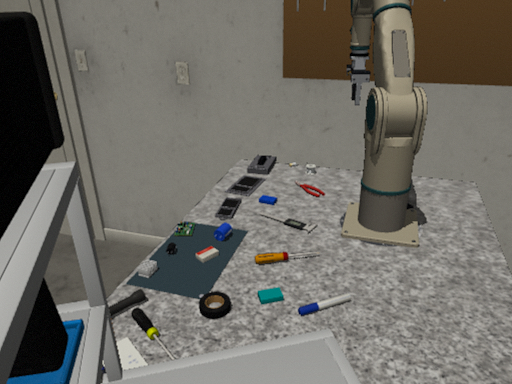

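Top view: on the mat are the heat sink (143,139), small capacitor (172,142), board (205,136), carton (174,172) and large capacitor (205,172). To its right are the tray (254,158), base (312,156) and cover (367,156). I'll enlarge these areas.

```bash
python3 - <<'E'
import cv2
i=cv2.imread("pics/top0.png")
a=cv2.resize(i[122:196,122:224],None,fx=7,fy=7,interpolation=cv2.INTER_CUBIC);cv2.imwrite("pics/c1.png",a)
a=cv2.resize(i[136:178,230:396],None,fx=4.8,fy=4.8,interpolation=cv2.INTER_CUBIC);cv2.imwrite("pics/c2.png",a)
E
```

```text
(no output)
```

View pics/c1.png

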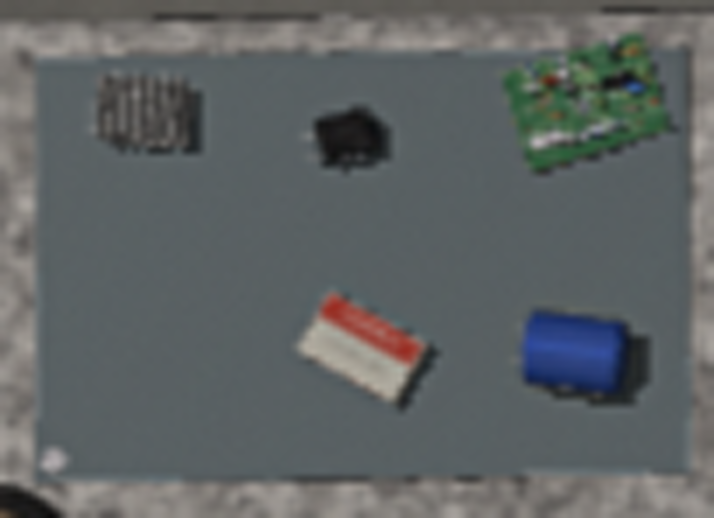

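View pics/c2.png

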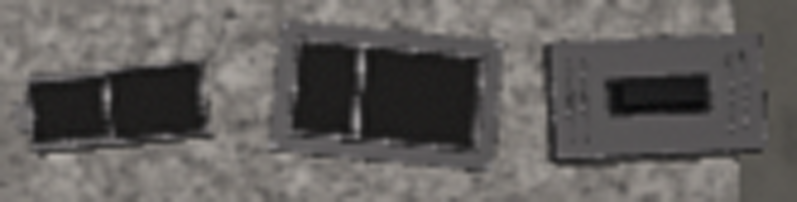

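c1/c2 show everything clearly: the carton has a red stripe, and the nests appear as black rectangles with the base's smaller nest on the left (+y). The tray's larger nest is on the right (-y). Next I'll measure with masks.

```bash
cat > h.py <<'E'
import numpy as np,cv2
def ray(f,uv,z):
    K,W=f["camera_matrix"],f["world_to_cam"];R=W[:3,:3];C=-R.T@W[:3,3]
    uv=np.atleast_2d(np.asarray(uv,float));d=np.linalg.inv(K)@np.c_[uv,np.ones(len(uv))].T
    d=R.T@(d*np.array([[1],[-1],[-1]]));return (C[:,None]+d*((z-C[2])/d[2])).T
def proj(f,p):
    W=f["world_to_cam"];c=W[:3,:3]@np.asarray(p)+W[:3,3];q=f["camera_matrix"]@(c*[1,-1,-1]);return q[:2]/q[2]
S=8
def crop(f,b):
    x0,y0,x1,y1=b;return cv2.resize(f["color"][y0:y1,x0:x1],None,fx=S,fy=S,interpolation=cv2.INTER_CUBIC)
def rect(f,b,mask,z,close=3):
    m=cv2.morphologyEx(mask.astype(np.uint8),cv2.MORPH_CLOSE,np.ones((close,close)))
    m=cv2.morphologyEx(m,cv2.MORPH_OPEN,np.ones((7,7)))
    cs,_=cv2.findContours(m,0,2);c=max(cs,key=cv2.contourArea)[:,0]
    P=ray(f,(c+.5)/S-.5+np.array(b[:2]),z)[:,:2]
    (cx,cy),(w,h),a=cv2.minAreaRect((P*1000).astype(np.float32))
    if w<h: a+=90;w,h=h,w
    a=(a+90)%180-90   # world direction of long axis, deg
    return np.round([cx,cy,w,h,a if a>0 else a+180],1)
E
python3 - <<'E'
from h import *
f=np.load("top0.npz");C=-f["world_to_cam"][:3,:3].T@f["world_to_cam"][:3,3];print(C)
def g(b,fn,z,close=3):
    I=crop(f,b).astype(int);hsv=cv2.cvtColor(I.astype(np.uint8),cv2.COLOR_RGB2HSV).astype(int);return rect(f,b,fn(I[...,0],I[...,1],I[...,2],hsv),z,close)
mat=np.median(f["color"][150:160,135:160].reshape(-1,3),axis=0);print(mat)
print("board",g((190,124,220,150),lambda r,G,b,h:(G-b>12)&(G-r>-5),.009,25))
print("board2",g((190,124,220,150),lambda r,G,b,h:(h[...,1]>90),.009,25))
print("carton",g((160,158,188,184),lambda r,G,b,h:(r>135),.014,9))
print("cap",g((192,160,218,182),lambda r,G,b,h:(b-r>35),.0195,9))
d=lambda r,G,b,h:(abs(r-mat[0])+abs(G-mat[1])+abs(b-mat[2])>45)
print("sink",g((131,129,152,147),d,.014,15))
print("small",g((164,134,180,149),lambda r,G,b,h:(r+G+b<120),.013,9))
for t in(100,130,160):
  k=lambda r,G,b,h:(r+G+b<t)
  print(t,"base",g((286,140,336,172),k,.008,21))
  print("tray",g((234,145,276,170),k,.011,21))
  print("bar",g((350,148,385,164),k,.0405,5))
E
```

```text
[0.27903787 0.02073461 1.32783957]
[89. 97. 99.]
board [539.1 192.4  71.7  51.3 106.3]
board2 [538.3 191.8  68.1  47.9 106.7]
carton [423.2 298.   51.4  31.2  60.8]
cap [419.  197.9  48.1  33.6  81.4]
sink [533.8 397.6  54.4  38.2  80.9]
small [523.2 302.4  30.7  23.3  98.3]
100 base [ 467.6 -175.6   75.6   60.5   84.3]
tray [464.6  31.6 115.1  45.3  94.8]
bar [ 461.4 -331.5   65.3   22.8   91.3]
130 base [ 469.2 -153.6  124.    63.1   84.2]
tray [464.   31.4 117.1  47.6  95. ]
bar [ 461.4 -331.7   67.2   24.8   91.8]
160 base [ 467.9 -153.6  126.1   67.4   84.2]
tray [463.   31.  118.5  51.2  94.8]
bar [ 461.8 -331.7   68.9   26.1   91.1]
```

```bash
python3 - <<'E'
from h import *
f=np.load("top0.npz");g=np.load("side0.npz");c=lambda f,x,y,w,h,k:cv2.resize(f["color"][y:y+h,x:x+w],(w*k,h*k),interpolation=cv2.INTER_NEAREST)
a=np.hstack([c(f,132,130,24,18,16),c(f,194,160,24,18,16)])
b=np.hstack([c(g,132,254,32,24,12),c(g,208,216,32,24,12)])
o=cv2.convertScaleAbs(np.vstack([a,b]),alpha=1.6)[:,:,::-1];cv2.imwrite("pics/c3.png",o);print(o.shape)
E
```

```text
(576, 768, 3)
```

View pics/c3.png

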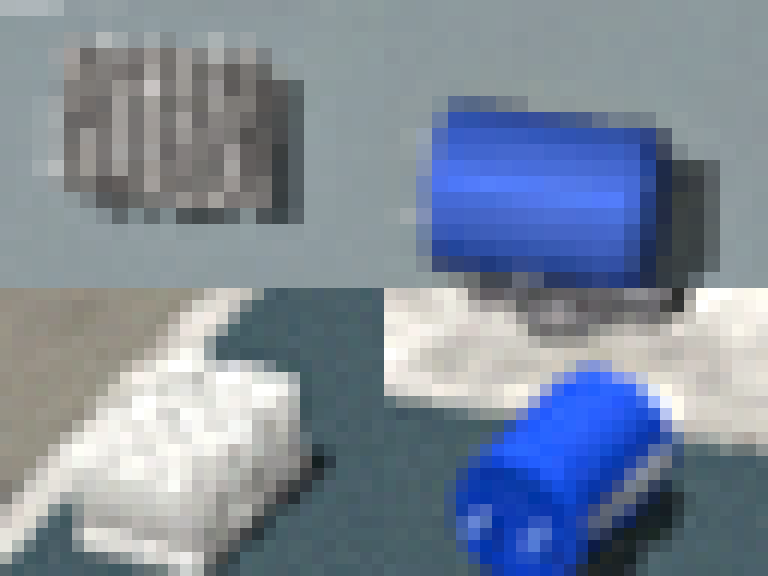

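```bash
python3 - <<'E'
from h import *
f=np.load("top0.npz")
I=f["color"].astype(int);print((I[...,0]-I[...,2])[130:147,134:154])
for t in (-6,-3,0,3):
  b=(131,129,153,147);c=crop(f,b).astype(int);print(t,"sink",rect(f,b,(c[...,0]-c[...,2]>t),.014,15))
b=(350,148,385,164);c=crop(f,b).astype(int);print("bar",rect(f,b,c.sum(2)<115,.0315,5))
# cover top plane, gray body: low local texture & colour near median
b=(338,138,394,174);c=crop(f,b).astype(int);print(np.median(f["color"][150:152,348:354].reshape(-1,3),axis=0))
s=c.sum(2);
for lo,hi in((210,300),(220,290)): print(rect(f,b,(s>lo)&(s<hi)|(s<110),.0225,9))
print(f["color"].sum(2)[140:172:2,340:394:2])
E
```

```text
[[ -7  -8 -10 -10  -9  -9 -11 -10  -9  -9  -9 -10 -10  -9  -9 -10 -10  -9
   -9 -11]
 [-12 -12 -11 -12 -10 -11 -10 -11 -11 -11 -11 -10 -11 -11 -10 -10 -11 -10
  -10  -9]
 [-10  -9  -4  -5  -3  -6  -7  -6  -7 -10  -8  -6  -9  -7 -10 -11 -11 -10
  -10  -9]
 [-11  -6   4   3   3   2   3   5   4   4   0   0  -1   3  -5 -10 -11  -9
   -9 -10]
 [-11  -8   6   5   4   4   4   4   4   4   3   4   3   4   0  -4  -9  -9
  -10 -10]
 [-11  -8   4   4   4   5   4   4   3   5   2   2   3   4   3   0  -8  -9
  -10 -10]
 [-10  -4   4   5   2   4   3   5   3   4   4   4   4   4   3   0  -7 -10
  -11 -11]
 [ -9  -5   2   3   4   4   3   5   2   4   2   4   4   3   1  -2  -7 -10
  -10 -10]
 [ -8  -5   2   3   3   4   3   5   3   4   4   3   3   2   2  -2  -8 -11
  -12 -10]
 [ -9  -5   4   6   3   2   2   2   2   4   4   3   4   3   3  -3  -9 -11
  -10 -10]
 [ -8  -2   3   6   3   4   3   6   3   4   3   2   3   3   2  -5  -8 -10
  -10 -11]
 [ -9  -5   1   3   3   4   4   5   5   3   3   4   5   3   3  -4  -8 -11
  -10 -10]
 [-10 -10  -8  -6  -3   0   0   2   1   4   5   5   4   4   3  -5  -9 -10
  -10 
[... 1744 characters left out ...]
 249 250 241 255 243]
 [355 394 191 271 225 261 238 263 254 208 205 268 268 265 268 268 268 264
  260 260 257 223 268 256 246 248 240]
 [394 405 166 264 258 261 253 260 260 262 260 259 256 262 258 253 258 256
  258 255 256 294 242 247 258 239 242]
 [375 408 159 260 259 259 231 260 260 258 259 259 257 256 254 259 255 254
  254 255 254 252 256 255 271 250 243]
 [378 376 216 265 262 265 260 259 261 261 262 264 261 257 260 264 259 259
  258 253 252 253 256 251 247 251 245]
 [388 412 195 288 283 265 276 309 216 198 163 179 123 130 149 121 132 134
  182 192 205 192 252 254 258 259 247]
 [397 433 401 232 252 195 220 199 231 281 356 379 421 380 345 399 385 378
  432 414 418 414 267 255 257 260 258]]
```

```bash
cat > plan.py <<'E'
# plan.py x y ztip yaw_close(deg): turn units (about tool axes, do first), then shift units
import sys,numpy as np
from scipy.spatial.transform import Rotation as Ro
from plant import ctrl
np.set_printoptions(precision=3,suppress=True)
s=ctrl.sense();p=np.array(s["ee_pos"]);R=Ro.from_rotvec(s["tcp_rot"]);Y=R.as_matrix()[:,1]
yaw=np.degrees(np.arctan2(Y[1],Y[0]))
print("t",s["clock"],"p",np.round(p*1e3,1),"yaw",round(yaw,1),"w",round(s["width"]*1e3,1),"gf",round(s["gripper_force"],1),"F",np.round(s["wrist_force"],1));print("q",np.array(s["qpos"]))
for i in range(1,len(sys.argv)-3,4):
    x,y,z,a=map(float,sys.argv[i:i+4]);a=yaw+(a-yaw+90)%180-90;b=np.radians(a)
    M=np.array([[-np.sin(b),np.cos(b),0],[np.cos(b),np.sin(b),0],[0,0,-1]])
    T=Ro.from_matrix(M);print("->",x,y,z,round(a,1),"turn",np.degrees((R.inv()*T).as_rotvec())/6,"shift",M.T@(np.array([x,y,z])/1e3-p)/.025)
    R,p,yaw=T,np.array([x,y,z])/1e3,a
E
python3 - <<'E'
from h import *
f=np.load("top0.npz")
print(ray(f,[[368.5,154.5],[369,154.5]],.0405),ray(f,[366.9,155.7],.0225))
E
python3 plan.py 460 -335 205 -46 539 192 205 16.5; python3 plan.py 460 -335 205 -76.8
```

```text
[[ 0.46445685 -0.3378415   0.0405    ]
 [ 0.46443252 -0.33944832  0.0405    ]] [[ 0.46318213 -0.33751138  0.0225    ]]
t 0.1 p [ 148.6 -632.2  204.7] yaw -76.8 w 93.7 gf 0.0 F [-0.1 -0.8  0. ]
q [ 1.274  0.629  0.038  1.518 -0.027  0.996 -0.02 ]
-> 460.0 -335.0 205.0 -46.0 turn [-0.015 -0.004 -5.129] shift [17.219  0.102 -0.013]
-> 539.0 192.0 205.0 16.5 turn [  0.      0.    -10.417] shift [19.314  9.017  0.   ]
t 0.1 p [ 148.6 -632.2  204.7] yaw -76.8 w 93.7 gf 0.0 F [-0.1 -0.8  0. ]
q [ 1.274  0.629  0.038  1.518 -0.027  0.996 -0.02 ]
-> 460.0 -335.0 205.0 -76.8 turn [-0.016  0.     0.004] shift [14.842 -8.729 -0.013]
```

```bash
python3 -m pendant '[[[0,0,0],[0,0,-1],1],[[0,0,0],[0,0,-1],1],[[0,0,0],[0,0,-1],1],[[0,0,0],[0,0,-1],1],[[0,0,0],[0,0,-1],1],[[1,0,0],[0,0,0],1],[[1,0,0],[0,0,0],1],[[1,0,0],[0,0,0],1],[[1,0,0],[0,0,0],1],[[1,0,0],[0,0,0],1],[[1,0,0],[0,0,0],1],[[1,0,0],[0,0,0],1]]'; python3 -m pendant '[[[1,0,0],[0,0,0],1],[[1,0,0],[0,0,0],1],[[1,0,0],[0,0,0],1],[[1,0,0],[0,0,0],1],[[1,0,0],[0,0,0],1],[[1,0,0],[0,0,0],1],[[1,0,0],[0,0,0],1],[[1,0,0],[0,0,0],1],[[1,0,0],[0,0,0],1],[[1,0,0],[0,0,0],1]]'; python3 plan.py 539 192 150 16.5
```

```text
clock: 1.3
ee_pos: [0.2767, -0.5119, 0.2051]
tcp_rot: [-2.92, -1.157, 0.0]
wrist_force: [-0.4, -0.2, -0.6]
width: 0.0938
gripper_force: 0.0
clock: 2.3
ee_pos: [0.4588, -0.3408, 0.2051]
tcp_rot: [-2.92, -1.157, 0.001]
wrist_force: [0.1, 0.0, 0.2]
width: 0.0938
gripper_force: 0.0
t 2.3 p [ 458.8 -340.8  205.1] yaw -46.8 w 93.8 gf 0.0 F [0.1 0.  0.2]
q [ 0.671  0.517 -0.123  1.739  0.078  0.891 -0.302]
-> 539.0 192.0 150.0 16.5 turn [ -0.008  -0.002 -10.547] shift [19.523  9.13   2.206]
```

```bash
python3 -m pendant '[[[0,0,0],[0,0,-0.96],1],[[0,0,0],[0,0,-0.96],1],[[0,0,0],[0,0,-0.96],1],[[0,0,0],[0,0,-0.96],1],[[0,0,0],[0,0,-0.96],1],[[0,0,0],[0,0,-0.96],1],[[0,0,0],[0,0,-0.96],1],[[0,0,0],[0,0,-0.96],1],[[0,0,0],[0,0,-0.96],1],[[0,0,0],[0,0,-0.95],1],[[0,0,0],[0,0,-0.95],1]]'; for k in 1 2; do :; done; python3 -m pendant '[[[0.976,0.456,0.11],[0,0,0],1],[[0.976,0.456,0.11],[0,0,0],1],[[0.976,0.456,0.11],[0,0,0],1],[[0.976,0.456,0.11],[0,0,0],1],[[0.976,0.456,0.11],[0,0,0],1],[[0.976,0.456,0.11],[0,0,0],1],[[0.976,0.456,0.11],[0,0,0],1],[[0.976,0.456,0.11],[0,0,0],1],[[0.976,0.456,0.11],[0,0,0],1],[[0.976,0.456,0.11],[0,0,0],1]]';python3 -m pendant '[[[0.976,0.456,0.11],[0,0,0],1],[[0.976,0.456,0.11],[0,0,0],1],[[0.976,0.456,0.11],[0,0,0],1],[[0.976,0.456,0.11],[0,0,0],1],[[0.976,0.456,0.11],[0,0,0],1],[[0.976,0.456,0.11],[0,0,0],1],[[0.976,0.456,0.11],[0,0,0],1],[[0.976,0.456,0.11],[0,0,0],1],[[0.976,0.456,0.11],[0,0,0],1],[[0.976,0.456,0.11],[0,0,0],1],[[0,0,0],[0,0,0],1]]'; python3 plan.py 538.7 192 8.8 16.5
```

```text
clock: 3.4
ee_pos: [0.4581, -0.3416, 0.2051]
tcp_rot: [-1.875, -2.52, 0.0]
wrist_force: [0.9, 0.5, 0.5]
width: 0.0939
gripper_force: 0.0
clock: 4.4
ee_pos: [0.4984, -0.0744, 0.1776]
tcp_rot: [-1.88, -2.516, 0.0]
wrist_force: [0.0, -0.0, -0.4]
width: 0.0937
gripper_force: 0.0
clock: 5.5
ee_pos: [0.5382, 0.1958, 0.1501]
tcp_rot: [-1.872, -2.52, -0.004]
wrist_force: [-0.1, -0.0, 0.7]
width: 0.0938
gripper_force: 0.0
t 5.5 p [538.2 195.8 150.1] yaw 16.8 w 93.8 gf 0.0 F [-0.1 -0.   0.7]
q [-0.14   0.61  -0.398  1.789  0.309  0.803 -0.397]
-> 538.7 192.0 8.8 16.5 turn [ 0.006 -0.031  0.046] shift [-0.152 -0.025  5.65 ]
```

```bash
python3 -m pendant '[[[-0.05,0,1],[0,0,0],1],[[0,0,1],[0,0,0],1],[[0,0,1],[0,0,0],1],[[0,0,1],[0,0,0],1],[[0,0,0.5],[0,0,0],1],[[0,0,0],[0,0,0],1]]'; python3 plan.py 538.7 192 8.8 16.5
```

```text
clock: 6.1
ee_pos: [0.5378, 0.1884, 0.0364]
tcp_rot: [-1.88, -2.515, 0.006]
wrist_force: [-0.3, 0.1, -1.0]
width: 0.0942
gripper_force: 0.0
t 6.1 p [537.8 188.4  36.4] yaw 16.4 w 94.2 gf 0.0 F [-0.3  0.1 -1. ]
q [-0.19   0.769 -0.309  1.867  0.403  0.571 -0.474]
-> 538.7 192.0 8.8 16.5 turn [-0.036  0.008 -0.011] shift [0.129 0.074 1.104]
```

```bash
python3 -m pendant '[[[0.06,0.03,0.5],[0,0,0],1],[[0.05,0.03,0.4],[0,0,0],1],[[0,0,0.1],[0,0,0],1],[[0,0,0],[0,0,0],1],[[0,0,0],[0,0,0],1]]'; python3 plan.py 538.7 192 8.8 16.5; python3 - <<'E'
from plant import ctrl;import cv2,numpy as np
a=ctrl.grab_frame("top")["color"][110:180,160:250];b=ctrl.grab_frame("side")["color"][190:260,150:240]
cv2.imwrite("pics/g1.png",cv2.resize(np.hstack([a,b]),None,fx=4.4,fy=4.4,interpolation=cv2.INTER_CUBIC)[:,:,::-1])
E
```

```text
clock: 6.6
ee_pos: [0.54, 0.1929, 0.0133]
tcp_rot: [1.88, 2.516, 0.001]
wrist_force: [0.0, 0.1, -0.3]
width: 0.0941
gripper_force: 0.0
t 6.6 p [540.  192.9  13.3] yaw 16.5 w 94.1 gf 0.0 F [ 0.   0.1 -0.3]
q [-0.21   0.807 -0.287  1.87   0.421  0.524 -0.494]
-> 538.7 192.0 8.8 16.5 turn [ 0.005 -0.    -0.006] shift [-0.018 -0.061  0.179]
```

View pics/g1.png

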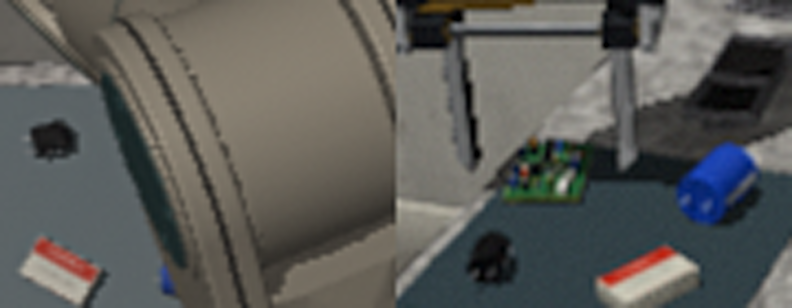

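The side view shows the fingers straddling the board, and the arm blocks the top view. I'll lower the tool and grip.

```bash
python3 -m pendant '[[[-0.02,-0.03,0.18],[0,0,0],1],[[0,0,0],[0,0,0],0.8],[[0,0,0],[0,0,0],0.4],[[0,0,0],[0,0,0],0.4],[[0,0,0],[0,0,0],0.4],[[0,0,0],[0,0,0],0.4],[[0,0,0],[0,0,0],0.4]]'; python3 plan.py 538.7 192 8.8 16.5
```

```text
clock: 7.4
ee_pos: [0.5393, 0.1921, 0.0085]
tcp_rot: [1.88, 2.517, 0.0]
wrist_force: [0.3, 0.0, -0.2]
width: 0.0498
gripper_force: 29.4
t 7.4 p [539.3 192.1   8.5] yaw 16.5 w 49.8 gf 29.4 F [ 0.3  0.  -0.2]
q [-0.212  0.813 -0.283  1.873  0.425  0.514 -0.497]
-> 538.7 192.0 8.8 16.5 turn [ 0.002 -0.    -0.006] shift [ 0.003 -0.025 -0.011]
```

```bash
python3 -m pendant '[[[0,0,-0.3],[0,0,0],0.4],[[0,0,-0.8],[0,0,0],0.4],[[0,0,-1],[0,0,0],0.4],[[0,0,-0.8],[0,0,0],0.4],[[0,0,0],[0,0,0.9],0.4],[[0,0,0],[0,0,0.9],0.4],[[0,0,0],[0,0,0.95],0.4],[[0,0,0],[0,0,0.95],0.4],[[0,0,0],[0,0,0],0.4]]'; python3 plan.py 466.2 -176 50 -5.8
```

```text
clock: 8.3
ee_pos: [0.5393, 0.1922, 0.0815]
tcp_rot: [2.33, 2.107, 0.001]
wrist_force: [0.2, -0.6, -0.8]
width: 0.0498
gripper_force: 30.0
t 8.3 p [539.3 192.2  81.5] yaw -5.7 w 49.8 gf 30.0 F [ 0.2 -0.6 -0.8]
q [-0.238  0.691 -0.24   1.844  0.258  0.636 -0.734]
-> 466.2 -176.0 50.0 -5.8 turn [0.005 0.    0.008] shift [-14.947  -1.419   1.261]
```

```bash
python3 -m pendant '[[[-0.5,0,0],[0,0,0],0.4],[[-0.95,-0.1,0],[0,0,0],0.4],[[-0.95,-0.1,0],[0,0,0],0.4],[[-0.95,-0.1,0],[0,0,0],0.4],[[-0.95,-0.1,0],[0,0,0],0.4],[[-0.95,-0.1,0],[0,0,0],0.4],[[-0.95,-0.1,0],[0,0,0],0.4],[[-0.95,-0.1,0],[0,0,0],0.4],[[-0.95,-0.1,0],[0,0,0],0.4],[[-0.95,-0.1,0],[0,0,0],0.4],[[-0.95,-0.1,0],[0,0,0],0.4]]'; python3 -m pendant '[[[-0.95,-0.1,0.3],[0,0,0],0.4],[[-0.95,-0.1,0.4],[0,0,0],0.4],[[-0.9,-0.1,0.4],[0,0,0],0.4],[[-0.8,-0.1,0.16],[0,0,0],0.4],[[-0.8,0,0],[0,0,0],0.4],[[-0.5,0,0],[0,0,0],0.4],[[0,0,0],[0,0,0],0.4],[[0,0,0],[0,0,0],0.4],[[0,0,0],[0,0,0],0.4],[[0,0,0],[0,0,0],0.4]]'; python3 plan.py 466.2 -176 13 -5.8; python3 - <<'E'
from plant import ctrl;import cv2,numpy as np
a=ctrl.grab_frame("top")["color"][110:200,260:350];b=ctrl.grab_frame("side")["color"][150:240,200:290]
cv2.imwrite("pics/g2.png",cv2.resize(np.hstack([a,b]),None,fx=4.4,fy=4.4,interpolation=cv2.INTER_CUBIC)[:,:,::-1])
E
```

```text
clock: 9.4
ee_pos: [0.4885, -0.0562, 0.0811]
tcp_rot: [2.328, 2.109, -0.001]
wrist_force: [0.6, 0.3, -0.6]
width: 0.0495
gripper_force: 30.0
clock: 10.4
ee_pos: [0.4675, -0.1739, 0.0496]
tcp_rot: [-2.328, -2.11, -0.001]
wrist_force: [0.8, 0.2, -0.4]
width: 0.0495
gripper_force: 30.0
t 10.4 p [ 467.5 -173.9   49.6] yaw -5.6 w 49.5 gf 30.0 F [ 0.8  0.2 -0.4]
q [ 0.482  0.678 -0.269  2.06   0.391  0.452 -0.183]
-> 466.2 -176.0 13.0 -5.8 turn [ 0.003 -0.005  0.03 ] shift [-0.088 -0.042  1.466]
```

View pics/g2.png

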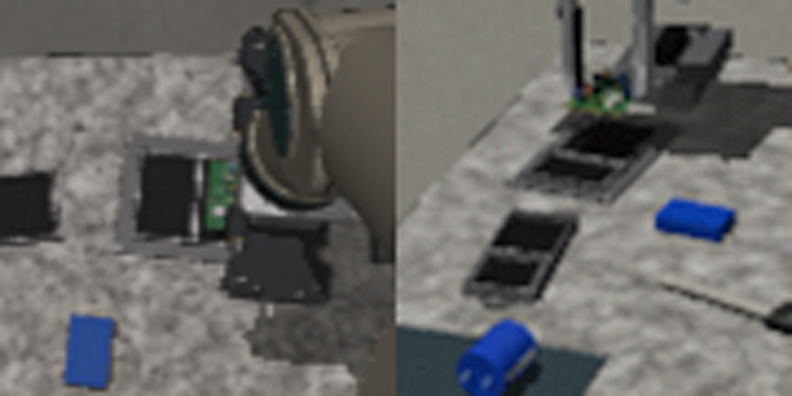

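Both views show the board held level over the board nest. Its left edge is near column 306.6 in the top image.

```bash
python3 -c "
from h import *
f=np.load('top0.npz');print(proj(f,[.471,-.1391,.05]),ray(f,[[306.6,154.3]],.05))"
python3 -m pendant '[[[-0.09,-0.04,0.3],[0,0,0],0.4],[[0,0,0.5],[0,0,0],0.4],[[0,0,0.4],[0,0,0],0.4],[[0,0,0.15],[0,0,0],0.4],[[0,0,0],[0,0,0],0.4],[[0,0,0],[0,0,0],0.4],[[0,0,0],[0,0,0],0.4]]'; python3 plan.py 466.2 -176 9.5 -5.8
```

```text
[307.05493137 152.96766978] [[ 0.46672582 -0.13754751  0.05      ]]
clock: 11.2
ee_pos: [0.4662, -0.1772, 0.016]
tcp_rot: [2.329, 2.107, 0.001]
wrist_force: [0.1, -0.1, -1.1]
width: 0.0499
gripper_force: 30.0
t 11.2 p [ 466.2 -177.2   16. ] yaw -5.7 w 49.9 gf 30.0 F [ 0.1 -0.1 -1.1]
q [ 0.457  0.737 -0.224  2.074  0.423  0.372 -0.207]
-> 466.2 -176.0 9.5 -5.8 turn [0.005 0.    0.011] shift [ 0.05  -0.005  0.258]
```

```bash
python3 -m pendant '[[[0.05,0,0.1],[0,0,0],0.4],[[0,0,0.1],[0,0,0],0.4],[[0,0,0.05],[0,0,0],0.4],[[0,0,0],[0,0,0],0.4],[[0,0,0],[0,0,0],0.4],[[0,0,0],[0,0,0],0.4]]'; python3 plan.py 466.2 -176 9.5 -5.8
```

```text
clock: 11.8
ee_pos: [0.466, -0.1759, 0.0095]
tcp_rot: [-2.33, -2.107, -0.0]
wrist_force: [-0.4, -0.4, 1.3]
width: 0.0495
gripper_force: 30.0
t 11.8 p [ 466.  -175.9    9.5] yaw -5.7 w 49.5 gf 30.0 F [-0.4 -0.4  1.3]
q [ 0.448  0.749 -0.214  2.077  0.428  0.356 -0.214]
-> 466.2 -176.0 9.5 -5.8 turn [ 0.   -0.    0.01] shift [-0.001  0.007 -0.   ]
```

```bash
python3 -m pendant '[[[0,0,0],[0,0,0],0.6],[[0,0,0],[0,0,0],0.68],[[0,0,0],[0,0,0],0.68],[[0,0,0],[0,0,0],0.68],[[0,0,-0.3],[0,0,0],0.68],[[0,0,-0.7],[0,0,0],0.68],[[0,0,-1],[0,0,0],0.8],[[0,0,-1],[0,0,0],1],[[0,0,0],[0,0,0],1]]'; python3 plan.py 423.2 298 80 60.8
```

```text
clock: 12.7
ee_pos: [0.4682, -0.1766, 0.0875]
tcp_rot: [2.326, 2.104, 0.005]
wrist_force: [0.7, -0.1, 0.0]
width: 0.0842
gripper_force: 0.0
t 12.7 p [ 468.2 -176.6   87.5] yaw -5.8 w 84.2 gf 0.0 F [ 0.7 -0.1  0. ]
q [ 0.52   0.613 -0.316  2.039  0.358  0.536 -0.152]
-> 423.2 298.0 80.0 60.8 turn [  0.042   0.042 -11.092] shift [10.832 15.694  0.301]
```

```bash
python3 -m pendant '[[[0,0,0],[0,0,-0.6],1],[[0,0,0],[0,0,-1],1],[[0,0,0],[0,0,-1],1],[[0,0,0],[0,0,-1],1],[[0,0,0],[0,0,-1],1],[[0,0,0],[0,0,-1],1],[[0,0,0],[0,0,-1],1],[[0,0,0],[0,0,-1],1],[[0,0,0],[0,0,-1],1],[[0,0,0],[0,0,-1],1],[[0,0,0],[0,0,-1],1],[[0,0,0],[0,0,-0.5],1]]'; python3 -m pendant '[[[0.25,0.37,0],[0,0,0],1],[[0.54,0.785,0],[0,0,0],1],[[0.54,0.785,0],[0,0,0],1],[[0.54,0.785,0],[0,0,0],1],[[0.54,0.785,0],[0,0,0],1],[[0.54,0.785,0],[0,0,0],1],[[0.54,0.785,0],[0,0,0],1],[[0.54,0.785,0],[0,0,0],1],[[0.54,0.785,0],[0,0,0],1],[[0.54,0.785,0],[0,0,0],1],[[0.54,0.785,0],[0,0,0],1]]'; python3 -m pendant '[[[0.54,0.785,0],[0,0,0],1],[[0.54,0.785,0],[0,0,0],1],[[0.54,0.785,0],[0,0,0],1],[[0.54,0.785,0],[0,0,0],1],[[0.54,0.785,0],[0,0,0],1],[[0.54,0.785,0],[0,0,0],1],[[0.54,0.785,0],[0,0,0],1],[[0.54,0.785,0],[0,0,0],1],[[0.54,0.785,0],[0,0,0],1],[[0.3,0.4,0],[0,0,0],1],[[0,0,0],[0,0,0],1],[[0,0,0],[0,0,0],1]]'; python3 plan.py 423.2 298 30 60.8
```

```text
clock: 13.9
ee_pos: [0.4655, -0.1759, 0.0839]
tcp_rot: [-0.785, -3.041, -0.001]
wrist_force: [0.7, -0.3, -0.2]
width: 0.094
gripper_force: 0.0
clock: 15.0
ee_pos: [0.4418, 0.074, 0.0843]
tcp_rot: [-0.791, -3.04, -0.0]
wrist_force: [0.6, 0.7, -0.5]
width: 0.094
gripper_force: 0.0
clock: 16.2
ee_pos: [0.4205, 0.297, 0.0842]
tcp_rot: [-0.791, -3.04, 0.003]
wrist_force: [0.6, -0.1, 0.0]
width: 0.0942
gripper_force: 0.0
t 16.2 p [420.5 297.   84.2] yaw 60.8 w 94.2 gf 0.0 F [ 0.6 -0.1  0. ]
q [-0.296  0.678 -0.566  1.991  0.598  0.643 -0.193]
-> 423.2 298.0 30.0 60.8 turn [-0.017  0.003  0.007] shift [-0.075  0.087  2.167]
```

```bash
python3 -m pendant '[[[-0.07,0.08,0.6],[0,0,0],1],[[0,0,0.9],[0,0,0],1],[[0,0,0.7],[0,0,0],1],[[0,0,0.4],[0,0,0],1],[[0,0,0],[0,0,0],1],[[0,0,0],[0,0,0],1],[[0,0,0],[0,0,0],1]]'; python3 plan.py 423.2 298 8.8 60.8; python3 - <<'E'
from plant import ctrl;import cv2,numpy as np
f=ctrl.grab_frame("top");np.savez("top1.npz",**f);a=f["color"][135:180,280:340];b=ctrl.grab_frame("side")["color"][225:270,180:240]
cv2.imwrite("pics/g3.png",cv2.resize(np.hstack([a,b]),None,fx=6.6,fy=6.6,interpolation=cv2.INTER_CUBIC)[:,:,::-1])
E
```

```text
clock: 16.9
ee_pos: [0.4239, 0.2992, 0.0201]
tcp_rot: [0.791, 3.04, 0.002]
wrist_force: [1.0, -0.2, 0.2]
width: 0.0944
gripper_force: 0.0
t 16.9 p [423.9 299.2  20.1] yaw 60.8 w 94.4 gf 0.0 F [ 1.  -0.2  0.2]
q [-0.365  0.778 -0.464  2.015  0.701  0.509 -0.28 ]
-> 423.2 298.0 8.8 60.8 turn [0.011 0.004 0.007] shift [ 0.    -0.057  0.451]
```

View pics/g3.png

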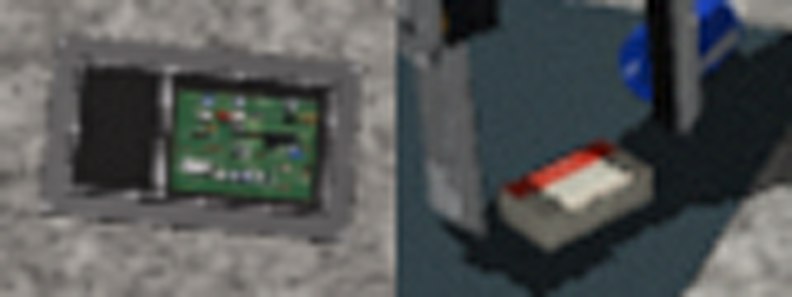

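The board lies flat inside its nest, sitting slightly toward -x. The fingers straddle the carton.

```bash
python3 -m pendant '[[[0,-0.05,0.25],[0,0,0],1],[[0,0,0.2],[0,0,0],1],[[0,0,0],[0,0,0],0.8],[[0,0,0],[0,0,0],0.4],[[0,0,0],[0,0,0],0.4],[[0,0,0],[0,0,0],0.4],[[0,0,0],[0,0,0],0.4],[[0,0,0],[0,0,0],0.4]]'; python3 plan.py; python3 - <<'E'
from h import *
f=np.load("top1.npz")
b=(286,140,336,172);c=crop(f,b).astype(int)
print("board",rect(f,b,(c[...,1]-c[...,2]>12)&(c[...,1]-c[...,0]>-5),.010,25))
I=f["color"].astype(int)
print(I.sum(2)[144:170,[296,300,320,326]].T)
print("light rim test",ray(f,[[300,146]],.008),ray(f,[[300,163]],.008))
E
```

```text
clock: 17.8
ee_pos: [0.4229, 0.2979, 0.0083]
tcp_rot: [0.79, 3.04, 0.0]
wrist_force: [-0.1, 0.6, 0.8]
width: 0.0514
gripper_force: 30.0
t 17.8 p [422.9 297.9   8.3] yaw 60.9 w 51.4 gf 30.0 F [-0.1  0.6  0.8]
q [-0.378  0.795 -0.442  2.022  0.72   0.482 -0.297]
board [ 464.7 -175.2   72.3   52.2   84.3]
[[301 122  78  94  94  96  92  98  96  97 102  98  96  94  98  87  97  90
   91 111 218 301 297 282 198 386]
 [262 129  86  90  95  97  95  90  95  92  95  98  93  94  99  89  94  87
   82 158 383 280 290 288 289 345]
 [273 284 250 112  75 126 282 220 214 209 218  94  85 136 207 214 203 209
  222 237 192 135 321 280 280 270]
 [273 274 291 326 148  95 192 205 262 198 222 260 218 209 212 189 160 239
  268 195 183 151 125 176 284 280]]
light rim test [[ 0.50090492 -0.12155606  0.008     ]] [[ 0.44429423 -0.12032882  0.008     ]]
```

```bash
python3 -m pendant '[[[0,0,-0.3],[0,0,0],0.4],[[0,0,-0.8],[0,0,0],0.4],[[0,0,-1],[0,0,0],0.4],[[0,0,-0.9],[0,0,0],0.4],[[0,0,0],[0,0,0],0.4]]'
python3 - <<'E'
from h import *
f=np.load("top1.npz");print(ray(f,[[310.07,155.4],[310.6,155.5]],.003))
E
python3 plan.py 473 -112.3 82 -5.8
```

```text
clock: 18.3
ee_pos: [0.4243, 0.2994, 0.0861]
tcp_rot: [0.79, 3.037, 0.007]
wrist_force: [0.3, 0.3, -0.1]
width: 0.0515
gripper_force: 30.0
[[ 0.46977924 -0.15478312  0.003     ]
 [ 0.46941859 -0.15653129  0.003     ]]
t 18.3 p [424.3 299.4  86.1] yaw 60.8 w 51.5 gf 30.0 F [ 0.3  0.3 -0.1]
q [-0.292  0.678 -0.571  1.985  0.6    0.645 -0.192]
-> 473.0 -112.3 82.0 -5.8 turn [ 0.053 -0.011 11.108] shift [-16.185   3.603   0.165]
```

```bash
python3 -m pendant '[[[0,0,0],[0,0,0.6],0.4],[[0,0,0],[0,0,1],0.4],[[0,0,0],[0,0,1],0.4],[[0,0,0],[0,0,1],0.4],[[0,0,0],[0,0,1],0.4],[[0,0,0],[0,0,1],0.4],[[0,0,0],[0,0,1],0.4],[[0,0,0],[0,0,1],0.4],[[0,0,0],[0,0,1],0.4],[[0,0,0],[0,0,1],0.4],[[0,0,0],[0,0,1],0.4],[[0,0,0],[0,0,0.5],0.4]]'; python3 -m pendant '[[[-0.4,0.1,0],[0,0,0],0.4],[[-0.9,0.2,0],[0,0,0],0.4],[[-0.9,0.2,0],[0,0,0],0.4],[[-0.9,0.2,0],[0,0,0],0.4],[[-0.9,0.2,0],[0,0,0],0.4],[[-0.9,0.2,0],[0,0,0],0.4],[[-0.9,0.2,0],[0,0,0],0.4],[[-0.9,0.2,0],[0,0,0],0.4],[[-0.9,0.2,0],[0,0,0],0.4],[[-0.9,0.2,0],[0,0,0],0.4]]'; python3 -m pendant '[[[-0.9,0.2,0],[0,0,0],0.4],[[-0.9,0.2,0],[0,0,0],0.4],[[-0.9,0.2,0],[0,0,0],0.4],[[-0.9,0.2,0],[0,0,0],0.4],[[-0.9,0.2,0],[0,0,0],0.4],[[-0.9,0.2,0],[0,0,0],0.4],[[-0.9,0.2,0.3],[0,0,0],0.4],[[-0.5,0.1,0.5],[0,0,0],0.4],[[0,0,0.5],[0,0,0],0.4],[[0,0,0],[0,0,0],0.4],[[0,0,0],[0,0,0],0.4],[[0,0,0],[0,0,0],0.4]]'; python3 plan.py 473.2 -112.8 14 -5.8
```

```text
clock: 19.5
ee_pos: [0.4225, 0.2975, 0.0828]
tcp_rot: [2.333, 2.104, -0.002]
wrist_force: [0.7, 0.2, -0.3]
width: 0.0515
gripper_force: 30.0
clock: 20.5
ee_pos: [0.4483, 0.0798, 0.083]
tcp_rot: [-2.329, -2.109, 0.002]
wrist_force: [0.0, 0.1, -0.6]
width: 0.0516
gripper_force: 30.0
clock: 21.7
ee_pos: [0.4693, -0.0905, 0.0509]
tcp_rot: [-2.328, -2.109, -0.001]
wrist_force: [0.7, -0.4, -0.8]
width: 0.0512
gripper_force: 30.0
t 21.7 p [469.3 -90.5  50.9] yaw -5.7 w 51.2 gf 30.0 F [ 0.7 -0.4 -0.8]
q [ 0.324  0.659 -0.281  2.114  0.428  0.421 -0.393]
-> 473.2 -112.8 14.0 -5.8 turn [ 0.002 -0.003  0.024] shift [-0.871  0.247  1.478]
```

```bash
python3 -m pendant '[[[-0.47,0.15,0],[0,0,0],0.4],[[-0.4,0.1,0.2],[0,0,0],0.4],[[0,0,0.6],[0,0,0],0.4],[[0,0,0.5],[0,0,0],0.4],[[0,0,0.1],[0,0,0],0.4],[[0,0,0],[0,0,0],0.4],[[0,0,0],[0,0,0],0.4],[[0,0,0],[0,0,0],0.4]]'; python3 plan.py 473.2 -112.8 9.4 -5.8
```

```text
clock: 22.5
ee_pos: [0.4737, -0.1136, 0.0163]
tcp_rot: [2.329, 2.107, 0.001]
wrist_force: [0.5, -0.5, 0.2]
width: 0.0517
gripper_force: 30.0
t 22.5 p [ 473.7 -113.6   16.3] yaw -5.7 w 51.7 gf 30.0 F [ 0.5 -0.5  0.2]
q [ 0.338  0.73  -0.237  2.106  0.469  0.354 -0.384]
-> 473.2 -112.8 9.4 -5.8 turn [0.011 0.001 0.009] shift [ 0.031 -0.023  0.275]
```

```bash
python3 -m pendant '[[[0.03,-0.02,0.12],[0,0,0],0.4],[[0,0,0.1],[0,0,0],0.4],[[0,0,0.06],[0,0,0],0.4],[[0,0,0],[0,0,0],0.4],[[0,0,0],[0,0,0],0.4]]'; python3 plan.py 473.2 -112.8 9.4 -5.8;python3 -m pendant '[[[0,0,0],[0,0,0],0.6],[[0,0,0],[0,0,0],0.68],[[0,0,0],[0,0,0],0.68],[[0,0,0],[0,0,0],0.68],[[0,0,-0.3],[0,0,0],0.68],[[0,0,-0.7],[0,0,0],0.68],[[0,0,-1],[0,0,0],0.7],[[0,0,-1],[0,0,0],0.7],[[0,0,0],[0,0,0],0.6]]';  python3 plan.py 464 -337.8 87 1.7
```

```text
clock: 23.0
ee_pos: [0.4728, -0.1126, 0.0093]
tcp_rot: [2.329, 2.107, -0.0]
wrist_force: [-1.1, 1.0, 8.0]
width: 0.0514
gripper_force: 30.0
t 23.0 p [ 472.8 -112.6    9.3] yaw -5.7 w 51.4 gf 30.0 F [-1.1  1.   8. ]
q [ 0.328  0.743 -0.225  2.11   0.476  0.337 -0.393]
-> 473.2 -112.8 9.4 -5.8 turn [0.002 0.004 0.013] shift [-0.007  0.018 -0.005]
clock: 23.9
ee_pos: [0.4749, -0.113, 0.0866]
tcp_rot: [2.327, 2.104, 0.006]
wrist_force: [0.4, 0.3, -0.7]
width: 0.0606
gripper_force: 0.0
t 23.9 p [ 474.9 -113.    86.6] yaw -5.8 w 60.6 gf 0.0 F [ 0.4  0.3 -0.7]
q [ 0.412  0.606 -0.344  2.071  0.397  0.522 -0.322]
-> 464.0 -337.8 87.0 1.7 turn [ 0.054  0.007 -1.243] shift [-8.976 -0.702 -0.016]
```

```bash
python3 -m pendant '[[[0,0,0],[0,0,-0.6],0.6],[[0,0,0],[0,0,-0.65],0.6],[[-0.5,-0.04,0],[0,0,0],0.6],[[-0.95,-0.075,0],[0,0,0],0.6],[[-0.95,-0.075,0],[0,0,0],0.6],[[-0.95,-0.075,0],[0,0,0],0.6],[[-0.95,-0.075,0],[0,0,0],0.6],[[-0.95,-0.075,0],[0,0,0],0.6],[[-0.95,-0.075,0],[0,0,0],0.6],[[-0.95,-0.075,0],[0,0,0],0.6],[[-0.95,-0.075,0],[0,0,0],0.6]]'; python3 -m pendant '[[[-0.85,-0.07,0.3],[0,0,0],0.6],[[0,0,0.5],[0,0,0],0.6],[[0,0,0],[0,0,0],0.6],[[0,0,0],[0,0,0],0.6],[[0,0,0],[0,0,0],0.6]]';  python3 plan.py 464 -337.5 28 1.7;python3 - <<'E'
from plant import ctrl;import cv2,numpy as np
f=ctrl.grab_frame("top");np.savez("top2.npz",**f);a=f["color"][135:180,280:340];b=ctrl.grab_frame("side")["color"][145:190,225:285]
cv2.imwrite("pics/g4.png",cv2.resize(np.hstack([a,b]),None,fx=6.6,fy=6.6,interpolation=cv2.INTER_CUBIC)[:,:,::-1])
E
```

```text
clock: 25.0
ee_pos: [0.4619, -0.3175, 0.0831]
tcp_rot: [-2.189, -2.252, 0.001]
wrist_force: [0.2, 0.2, 0.0]
width: 0.0559
gripper_force: 0.0
clock: 25.5
ee_pos: [0.4624, -0.3354, 0.0639]
tcp_rot: [-2.185, -2.257, -0.001]
wrist_force: [0.1, 0.2, 0.4]
width: 0.0563
gripper_force: 0.0
t 25.5 p [ 462.4 -335.4   63.9] yaw 1.9 w 56.3 gf 0.0 F [0.1 0.2 0.4]
q [ 0.843  0.74  -0.417  1.853  0.47   0.647  0.175]
-> 464.0 -337.5 28.0 1.7 turn [ 0.002 -0.007  0.028] shift [-0.087  0.063  1.436]
```

View pics/g4.png

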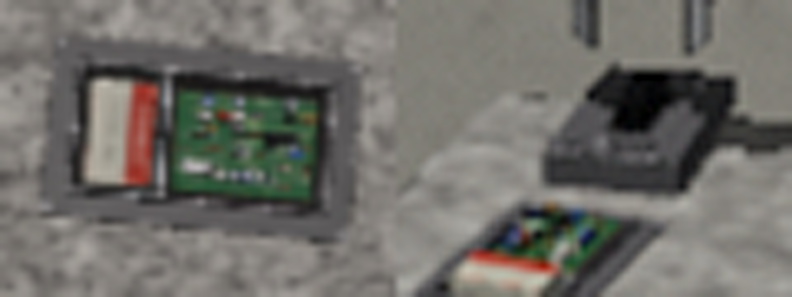

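Both parts lie within their nests in the top crop, and the side view shows the cover bar between the fingers. I'll descend and grip.

```bash
python3 -m pendant '[[[-0.08,0.06,0.3],[0,0,0],0.6],[[0,0,0.6],[0,0,0],0.6],[[0,0,0.4],[0,0,0],0.6],[[0,0,0.1],[0,0,0],0.6],[[0,0,0],[0,0,0],0.6],[[0,0,0],[0,0,0],0.6],[[0,0,0],[0,0,0],0.6]]';  python3 plan.py 464 -337.5 27.5 1.7; python3 -m pendant '[[[0,0,0],[0,0,0],0.4],[[0,0,0],[0,0,0],0.1],[[0,0,0],[0,0,0],0.05],[[0,0,0],[0,0,0],0.05],[[0,0,0],[0,0,0],0.05],[[0,0,0],[0,0,0],0.05],[[0,0,0],[0,0,0],0.05]]'; python3 plan.py
```

```text
clock: 26.3
ee_pos: [0.4638, -0.3389, 0.0291]
tcp_rot: [2.187, 2.255, 0.0]
wrist_force: [0.7, 0.2, -0.1]
width: 0.0565
gripper_force: 0.0
t 26.3 p [ 463.8 -338.9   29.1] yaw 1.8 w 56.5 gf 0.0 F [ 0.7  0.2 -0.1]
q [ 0.823  0.794 -0.381  1.861  0.503  0.583  0.149]
-> 464.0 -337.5 27.5 1.7 turn [0.006 0.003 0.009] shift [0.057 0.011 0.063]
clock: 27.0
ee_pos: [0.4637, -0.3388, 0.0288]
tcp_rot: [2.187, 2.255, 0.0]
wrist_force: [-0.2, 0.3, -0.5]
width: 0.0179
gripper_force: 30.0
t 27.0 p [ 463.7 -338.8   28.8] yaw 1.8 w 17.9 gf 30.0 F [-0.2  0.3 -0.5]
q [ 0.823  0.795 -0.381  1.861  0.503  0.582  0.149]
```

```bash
python3 -m pendant '[[[0,0,-0.2],[0,0,0],0.05],[[0,0,-0.6],[0,0,0],0.05],[[0,0,-0.8],[0,0,0],0.05],[[0,0,-0.6],[0,0,0],0.05],[[0,0,-0.2],[0,0,0.6],0.05],[[0,0,0],[0,0,0.67],0.05],[[0,0,0],[0,0,0],0.05],[[0,0,0],[0,0,0],0.05]]'; python3 plan.py 469 -155.2 90 -5.8
```

```text
clock: 27.8
ee_pos: [0.4635, -0.3388, 0.0894]
tcp_rot: [2.33, 2.107, -0.0]
wrist_force: [-0.3, -1.4, -1.8]
width: 0.0174
gripper_force: 30.0
t 27.8 p [ 463.5 -338.8   89.4] yaw -5.8 w 17.4 gf 30.0 F [-0.3 -1.4 -1.8]
q [ 0.84   0.701 -0.405  1.831  0.411  0.692  0.099]
-> 469.0 -155.2 90.0 -5.8 turn [0.003 0.003 0.007] shift [ 7.328 -0.524 -0.025]
```

```bash
python3 -m pendant '[[[0.3,-0.02,0],[0,0,0],0.05],[[0.7,-0.05,0],[0,0,0],0.05],[[0.9,-0.07,0],[0,0,0],0.05],[[0.9,-0.07,0],[0,0,0],0.05],[[0.9,-0.06,0],[0,0,0],0.05],[[0.9,-0.06,0],[0,0,0],0.05],[[0.9,-0.06,0],[0,0,0],0.05],[[0.9,-0.06,0],[0,0,0],0.05],[[0.6,-0.05,0],[0,0,0],0.05],[[0.33,-0.02,0],[0,0,0],0.05]]';python3 -m pendant '[[[0,0,0.3],[0,0,0],0.05],[[0,0,0.3],[0,0,0],0.05],[[0,0,0.3],[0,0,0],0.05],[[0,0,0],[0,0,0],0.05],[[0,0,0],[0,0,0],0.05],[[0,0,0],[0,0,0],0.05],[[0,0,0],[0,0,0],0.05],[[0,0,0],[0,0,0],0.05]]'; python3 plan.py 469 -155.2 45 -5.8;python3 - <<'E'
from plant import ctrl;import cv2,numpy as np
f=ctrl.grab_frame("top");a=f["color"][120:190,275:350];g=ctrl.grab_frame("side");np.savez("side2.npz",**g);b=g["color"][140:210,215:290]
cv2.imwrite("pics/g5.png",cv2.resize(np.hstack([a,b]),None,fx=5.2,fy=5.2,interpolation=cv2.INTER_CUBIC)[:,:,::-1])
E
```

```text
clock: 28.8
ee_pos: [0.4691, -0.1529, 0.0888]
tcp_rot: [-2.328, -2.108, -0.001]
wrist_force: [0.3, -0.3, -0.0]
width: 0.0177
gripper_force: 30.0
clock: 29.6
ee_pos: [0.4694, -0.1553, 0.0665]
tcp_rot: [2.332, 2.105, 0.0]
wrist_force: [0.5, 0.0, -0.9]
width: 0.018
gripper_force: 30.0
t 29.6 p [ 469.4 -155.3   66.5] yaw -5.9 w 18.0 gf 30.0 F [ 0.5  0.  -0.9]
q [ 0.488  0.649 -0.333  2.062  0.429  0.496 -0.265]
-> 469.0 -155.2 45.0 -5.8 turn [ 0.005  0.001 -0.011] shift [ 0.001 -0.018  0.858]
```

View pics/g5.png

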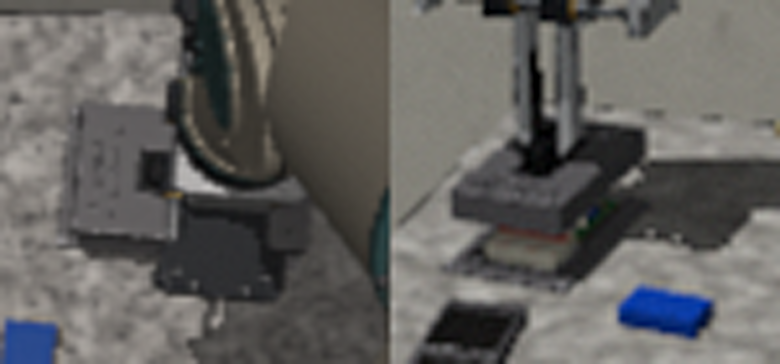

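```bash
python3 - <<'E'
from h import *
f=np.load("top0.npz");c=lambda x,y:[(x+.5)/5.2-.5+275,(y+.5)/5.2-.5+120]
print(ray(f,[c(77,168),c(82,103),c(72,232)],.06)*1e3,ray(f,[c(141,170)],.078)*1e3)
print(proj(f,[.4767,-.0822,.06]),proj(f,[.4724,-.1244,.078]),c(77,168),c(141,170))
E
```

```text
[[473.75328306 -81.90536159  60.        ]
 [513.82022136 -85.76250478  60.        ]
 [434.46805326 -78.07653605  60.        ]] [[ 469.19029153 -118.93295776   78.        ]]
[289.47815297 150.98268583] [303.43582835 151.24555067] [289.40384615384613, 151.90384615384616] [301.71153846153845, 152.28846153846155]
```

```bash
python3 plan.py 470.2 -154.5 46 -5.8; python3 -m pendant '[[[0.03,0.03,0.2],[0,0,0],0.05],[[0,0,0.3],[0,0,0],0.05],[[0,0,0.25],[0,0,0],0.05],[[0,0,0],[0,0,0],0.05],[[0,0,0],[0,0,0],0.05],[[0,0,0],[0,0,0],0.05]]'; python3 plan.py 470.2 -154.5 32 -5.8
```

```text
t 29.7 p [ 469.4 -155.2   66.4] yaw -5.9 w 17.2 gf 30.0 F [-0.1  0.4 -0.8]
q [ 0.488  0.649 -0.333  2.062  0.429  0.495 -0.265]
-> 470.2 -154.5 46.0 -5.8 turn [ 0.004  0.001 -0.01 ] shift [0.032 0.029 0.817]
clock: 30.3
ee_pos: [0.4702, -0.1544, 0.0475]
tcp_rot: [2.332, 2.105, 0.0]
wrist_force: [0.3, 0.3, -0.9]
width: 0.0178
gripper_force: 30.0
t 30.3 p [ 470.2 -154.4   47.5] yaw -5.9 w 17.8 gf 30.0 F [ 0.3  0.3 -0.9]
q [ 0.467  0.682 -0.306  2.071  0.45   0.452 -0.286]
-> 470.2 -154.5 32.0 -5.8 turn [ 0.002 -0.    -0.009] shift [-0.003 -0.     0.621]
```

```bash
python3 -m pendant '[[[0,0,0.15],[0,0,0],0.05],[[0,0,0.15],[0,0,0],0.05],[[0,0,0.13],[0,0,0],0.05],[[0,0,0],[0,0,0],0.05],[[0,0,0],[0,0,0],0.05]]';python3 -m pendant '[[[0,0,0.06],[0,0,0],0.05],[[0,0,0.06],[0,0,0],0.05],[[0,0,0],[0,0,0],0.05],[[0,0,0],[0,0,0],0.05]]'; python3 plan.py 470.2 -154.5 32 -5.8
```

```text
clock: 30.8
ee_pos: [0.47, -0.1544, 0.0366]
tcp_rot: [-2.332, -2.105, 0.0]
wrist_force: [-0.7, 0.5, -1.7]
width: 0.0175
gripper_force: 30.0
clock: 31.2
ee_pos: [0.4701, -0.1545, 0.0337]
tcp_rot: [2.332, 2.105, 0.0]
wrist_force: [0.7, 0.1, -1.2]
width: 0.0177
gripper_force: 30.0
t 31.2 p [ 470.1 -154.5   33.7] yaw -5.9 w 17.7 gf 30.0 F [ 0.7  0.1 -1.2]
q [ 0.453  0.706 -0.285  2.077  0.466  0.419 -0.299]
-> 470.2 -154.5 32.0 -5.8 turn [ 0.   -0.   -0.01] shift [0.    0.004 0.07 ]
```

No contact yet, and the cover's underside is already below the rim top. I'll finish lowering it.

```bash
python3 -m pendant '[[[0,0,0.05],[0,0,0],0.05],[[0,0,0.03],[0,0,0],0.05],[[0,0,0],[0,0,0],0.05],[[0,0,0],[0,0,0],0.05]]'; python3 -m pendant '[[[0,0,0],[0,0,0],0.2],[[0,0,0],[0,0,0],0.4],[[0,0,0],[0,0,0],0.4],[[0,0,0],[0,0,0],0.4],[[0,0,-0.3],[0,0,0],0.45],[[0,0,-0.7],[0,0,0],0.6],[[0,0,-1],[0,0,0],0.7],[[0,0,-0.3],[0,0,0],0.7],[[0,0,0],[0,0,0],0.7]]'; python3 plan.py 537 400.3 90 -3.5
```

```text
clock: 31.6
ee_pos: [0.4701, -0.1545, 0.0318]
tcp_rot: [2.332, 2.105, 0.0]
wrist_force: [1.0, -0.8, 0.4]
width: 0.0176
gripper_force: 30.0
clock: 32.5
ee_pos: [0.471, -0.1549, 0.0904]
tcp_rot: [2.331, 2.103, 0.002]
wrist_force: [0.8, 0.3, -0.9]
width: 0.0651
gripper_force: 0.0
t 32.5 p [ 471.  -154.9   90.4] yaw -5.9 w 65.1 gf 0.0 F [ 0.8  0.3 -0.9]
q [ 0.511  0.61  -0.366  2.045  0.403  0.552 -0.244]
-> 537.0 400.3 90.0 -3.5 turn [ 0.027  0.006 -0.397] shift [22.327  1.28   0.016]
```

```bash
python3 -m pendant '[[[0.4,0,0],[0,0,-0.4],0.7],[[0.97,0.056,0],[0,0,0],0.7],[[0.97,0.056,0],[0,0,0],0.7],[[0.97,0.056,0],[0,0,0],0.7],[[0.97,0.056,0],[0,0,0],0.7],[[0.97,0.056,0],[0,0,0],0.7],[[0.97,0.056,0],[0,0,0],0.7],[[0.97,0.056,0],[0,0,0],0.7],[[0.97,0.056,0],[0,0,0],0.7],[[0.97,0.056,0],[0,0,0],0.7],[[0.97,0.056,0],[0,0,0],0.7],[[0.97,0.056,0],[0,0,0],0.7]]'; python3 -m pendant '[[[0.97,0.056,0],[0,0,0],0.7],[[0.97,0.056,0],[0,0,0],0.7],[[0.97,0.056,0],[0,0,0],0.7],[[0.97,0.056,0],[0,0,0],0.7],[[0.97,0.056,0],[0,0,0],0.7],[[0.97,0.056,0],[0,0,0],0.7],[[0.97,0.056,0],[0,0,0],0.7],[[0.97,0.056,0],[0,0,0],0.7],[[0.97,0.056,0],[0,0,0],0.7],[[0.97,0.056,0],[0,0,0],0.7],[[0.97,0.056,0],[0,0,0],0.7],[[0.5,0,0],[0,0,0],0.7]]'; python3 -m pendant '[[[0,0,0.3],[0,0,0],0.7],[[0,0,0.7],[0,0,0],0.7],[[0,0,0.4],[0,0,0],0.7],[[0,0,0],[0,0,0],0.7],[[0,0,0],[0,0,0],0.7],[[0,0,0],[0,0,0],0.7]]'; python3 plan.py 537.3 400.3 12.2 -3.5;python3 - <<'E'
from plant import ctrl;import cv2,numpy as np
f=ctrl.grab_frame("top");np.savez("top3.npz",**f);a=f["color"][120:190,275:350];g=ctrl.grab_frame("side");b=g["color"][230:300,110:185]
cv2.imwrite("pics/g6.png",cv2.resize(np.hstack([a,b]),None,fx=5.2,fy=5.2,interpolation=cv2.INTER_CUBIC)[:,:,::-1])
E
```

```text
clock: 33.7
ee_pos: [0.5014, 0.1225, 0.088]
tcp_rot: [-2.284, -2.156, 0.003]
wrist_force: [0.1, -0.7, 0.2]
width: 0.0662
gripper_force: 0.0
clock: 34.9
ee_pos: [0.5329, 0.4015, 0.0877]
tcp_rot: [-2.282, -2.157, 0.002]
wrist_force: [-0.4, -0.3, 0.4]
width: 0.0659
gripper_force: 0.0
clock: 35.5
ee_pos: [0.5353, 0.3985, 0.0548]
tcp_rot: [2.288, 2.153, 0.001]
wrist_force: [-0.3, -0.8, -1.1]
width: 0.0659
gripper_force: 0.0
t 35.5 p [535.3 398.5  54.8] yaw -3.5 w 65.9 gf 0.0 F [-0.3 -0.8 -1.1]
q [-0.515  0.841 -0.293  1.578  0.316  0.768 -1.005]
-> 537.3 400.3 12.2 -3.5 turn [ 0.008 -0.005  0.003] shift [0.077 0.077 1.706]
```

View pics/g6.png

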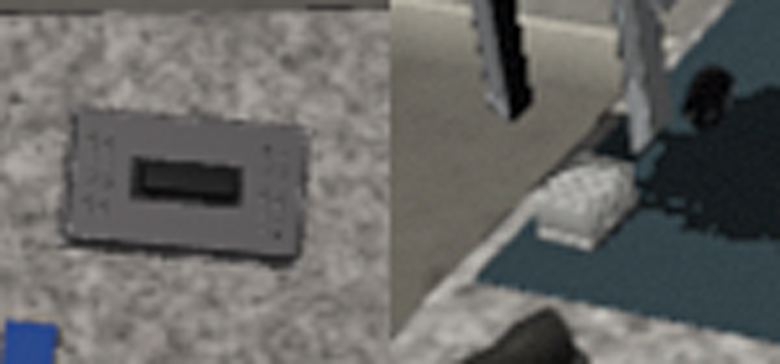

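The cover sits on the base, with its outline parallel to where the flange is. The fingers straddle the heat sink.

```bash
python3 -m pendant '[[[0.08,0.08,0.3],[0,0,0],0.7],[[0,0,0.6],[0,0,0],0.7],[[0,0,0.5],[0,0,0],0.7],[[0,0,0.25],[0,0,0],0.7],[[0,0,0],[0,0,0],0.7],[[0,0,0],[0,0,0],0.7],[[0,0,0],[0,0,0],0.7]]';  python3 plan.py 537.3 400.3 12.2 -3.5; python3 -m pendant '[[[0,0,0.05],[0,0,0],0.5],[[0,0,0],[0,0,0],0.2],[[0,0,0],[0,0,0],0.2],[[0,0,0],[0,0,0],0.2],[[0,0,0],[0,0,0],0.2],[[0,0,0],[0,0,0],0.2]]'; python3 plan.py
```

```text
clock: 36.3
ee_pos: [0.5372, 0.4008, 0.0134]
tcp_rot: [2.287, 2.153, 0.001]
wrist_force: [-0.1, 0.5, 0.4]
width: 0.0657
gripper_force: 0.0
t 36.3 p [537.2 400.8  13.4] yaw -3.5 w 65.7 gf 0.0 F [-0.1  0.5  0.4]
q [-0.527  0.9   -0.275  1.584  0.335  0.704 -1.02 ]
-> 537.3 400.3 12.2 -3.5 turn [ 0.006 -0.006  0.007] shift [-0.021  0.006  0.048]
clock: 36.9
ee_pos: [0.5371, 0.4006, 0.0119]
tcp_rot: [2.287, 2.153, 0.001]
wrist_force: [-0.3, -1.0, 0.8]
width: 0.0295
gripper_force: 30.0
t 36.9 p [537.1 400.6  11.9] yaw -3.5 w 29.5 gf 30.0 F [-0.3 -1.   0.8]
q [-0.527  0.902 -0.274  1.584  0.335  0.701 -1.02 ]
```

```bash
python3 -m pendant '[[[0,0,-0.3],[0,0,0],0.2],[[0,0,-0.8],[0,0,0],0.2],[[0,0,-1],[0,0,0],0.2],[[0,0,-0.9],[0,0,-0.7],0.2],[[0,0,0],[0,0,-0.7],0.2],[[0,0,0],[0,0,0],0.2],[[0,0,0],[0,0,0],0.2]]'; python3 plan.py 462.3 64.3 50 5
```

```text
clock: 37.6
ee_pos: [0.5367, 0.4001, 0.0866]
tcp_rot: [-2.126, -2.313, 0.001]
wrist_force: [-0.4, -0.3, -1.2]
width: 0.0299
gripper_force: 30.0
t 37.6 p [536.7 400.1  86.6] yaw 4.8 w 29.9 gf 30.0 F [-0.4 -0.3 -1.2]
q [-0.486  0.81  -0.347  1.552  0.338  0.84  -0.877]
-> 462.3 64.3 50.0 5.0 turn [-0.005  0.004 -0.027] shift [-13.121  -4.134   1.466]
```

```bash
python3 -m pendant '[[[-0.4,-0.13,0],[0,0,-0.03],0.2],[[-0.9,-0.28,0],[0,0,0],0.2],[[-0.9,-0.28,0],[0,0,0],0.2],[[-0.9,-0.28,0],[0,0,0],0.2],[[-0.9,-0.28,0],[0,0,0],0.2],[[-0.9,-0.28,0],[0,0,0],0.2],[[-0.9,-0.28,0],[0,0,0],0.2],[[-0.9,-0.28,0],[0,0,0],0.2],[[-0.9,-0.28,0],[0,0,0],0.2],[[-0.9,-0.28,0],[0,0,0],0.2],[[-0.9,-0.28,0],[0,0,0],0.2]]'; python3 -m pendant '[[[-0.9,-0.28,0],[0,0,0],0.2],[[-0.9,-0.28,0],[0,0,0],0.2],[[-0.9,-0.28,0.2],[0,0,0],0.2],[[-0.7,-0.24,0.4],[0,0,0],0.2],[[-0.32,-0.12,0.4],[0,0,0],0.2],[[0,0,0.3],[0,0,0],0.2],[[0,0,0.1],[0,0,0],0.2],[[0,0,0],[0,0,0],0.2],[[0,0,0],[0,0,0],0.2]]'; python3 plan.py 462.3 64.3 18 5;python3 - <<'E'
from plant import ctrl;import cv2,numpy as np
f=ctrl.grab_frame("top");np.savez("top4.npz",**f);a=f["color"][125:185,215:290];g=ctrl.grab_frame("side");b=g["color"][165:225,195:270]
cv2.imwrite("pics/g7.png",cv2.resize(np.hstack([a,b]),None,fx=5.2,fy=5.2,interpolation=cv2.INTER_CUBIC)[:,:,::-1])
E
```

```text
clock: 38.7
ee_pos: [0.4838, 0.158, 0.0864]
tcp_rot: [-2.121, -2.317, 0.002]
wrist_force: [-0.6, -0.3, 0.1]
width: 0.0295
gripper_force: 30.0
clock: 39.6
ee_pos: [0.4636, 0.0655, 0.0519]
tcp_rot: [2.119, 2.32, 0.001]
wrist_force: [-0.7, -0.2, -0.7]
width: 0.0298
gripper_force: 30.0
t 39.6 p [463.6  65.5  51.9] yaw 5.2 w 29.8 gf 30.0 F [-0.7 -0.2 -0.7]
q [ 0.01   0.652 -0.306  2.139  0.472  0.413 -0.583]
-> 462.3 64.3 18.0 5.0 turn [ 0.006 -0.004  0.031] shift [-0.042 -0.055  1.357]
```

View pics/g7.png

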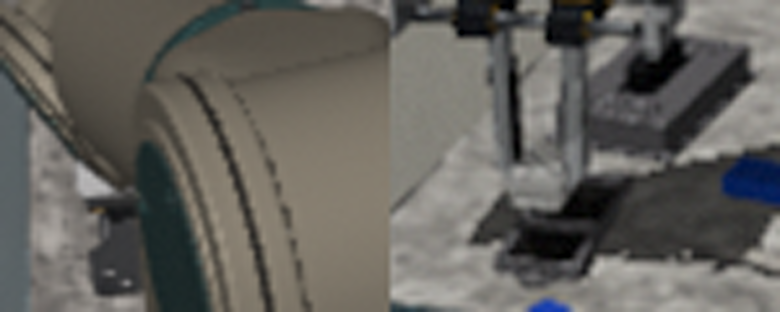

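The side view shows the heat sink held level above the tray; the top view is blocked. I'll lower it.

```bash
python3 -m pendant '[[[-0.04,-0.05,0.3],[0,0,0.03],0.2],[[0,0,0.5],[0,0,0],0.2],[[0,0,0.4],[0,0,0],0.2],[[0,0,0.1],[0,0,0],0.2],[[0,0,0],[0,0,0],0.2],[[0,0,0],[0,0,0],0.2],[[0,0,0],[0,0,0],0.2]]'; python3 plan.py 462.3 64.3 13 5; python3 -m pendant '[[[0,0,0.1],[0,0,0],0.2],[[0,0,0.06],[0,0,0],0.2],[[0,0,0],[0,0,0],0.2],[[0,0,0],[0,0,0],0.2],[[0,0,0],[0,0,0],0.2]]'; python3 plan.py 462.3 64.3 13 5
```

```text
clock: 40.4
ee_pos: [0.4625, 0.0636, 0.0196]
tcp_rot: [2.123, 2.315, 0.001]
wrist_force: [-0.7, 0.8, -0.2]
width: 0.0297
gripper_force: 30.0
t 40.4 p [462.5  63.6  19.6] yaw 4.9 w 29.7 gf 30.0 F [-0.7  0.8 -0.2]
q [-0.03   0.711 -0.244  2.158  0.514  0.326 -0.622]
-> 462.3 64.3 13.0 5.0 turn [ 0.007 -0.001 -0.01 ] shift [ 0.03  -0.005  0.262]
clock: 40.9
ee_pos: [0.4622, 0.0635, 0.0153]
tcp_rot: [2.124, 2.315, 0.0]
wrist_force: [1.0, -1.0, -1.3]
width: 0.0297
gripper_force: 30.0
t 40.9 p [462.2  63.5  15.3] yaw 4.9 w 29.7 gf 30.0 F [ 1.  -1.  -1.3]
q [-0.036  0.72  -0.237  2.159  0.52   0.316 -0.627]
-> 462.3 64.3 13.0 5.0 turn [ 0.001 -0.    -0.01 ] shift [0.032 0.007 0.091]
```

```bash
python3 -m pendant '[[[0.03,0,0.06],[0,0,0],0.2],[[0,0,0.035],[0,0,0],0.2],[[0,0,0],[0,0,0],0.2],[[0,0,0],[0,0,0],0.2]]'; python3 -m pendant '[[[0,0,0],[0,0,0],0.4],[[0,0,0],[0,0,0],0.5],[[0,0,0],[0,0,0],0.5],[[0,0,0],[0,0,0],0.5],[[0,0,-0.3],[0,0,0],0.5],[[0,0,-0.7],[0,0,0],0.6],[[0,0,-1],[0,0,0],0.75],[[0,0,-1],[0,0,0],0.75],[[0,0,0],[0,0,0],0.75]]'; python3 plan.py 420 199.9 90 -8.6
```

```text
clock: 41.3
ee_pos: [0.462, 0.0642, 0.0128]
tcp_rot: [-2.123, -2.315, 0.0]
wrist_force: [-0.2, -0.3, -0.2]
width: 0.0296
gripper_force: 30.0
clock: 42.2
ee_pos: [0.4641, 0.0646, 0.0907]
tcp_rot: [2.122, 2.312, 0.007]
wrist_force: [0.8, 1.3, -0.3]
width: 0.0703
gripper_force: 0.0
t 42.2 p [464.1  64.6  90.7] yaw 4.9 w 70.3 gf 0.0 F [ 0.8  1.3 -0.3]
q [ 0.062  0.583 -0.375  2.118  0.429  0.507 -0.549]
-> 420.0 199.9 90.0 -8.6 turn [ 0.053 -0.012  2.253] shift [ 5.086 -2.553  0.029]
```

```bash
python3 -m pendant '[[[0,0,0],[0,0,0.75],0.75],[[0,0,0],[0,0,0.75],0.75],[[0,0,0],[0,0,0.75],0.75],[[0.4,-0.2,0],[0,0,0],0.75],[[0.8,-0.4,0],[0,0,0],0.75],[[0.8,-0.4,0],[0,0,0],0.75],[[0.8,-0.4,0],[0,0,0],0.75],[[0.8,-0.4,0],[0,0,0],0.75],[[0.8,-0.4,0],[0,0,0],0.75],[[0.68,-0.35,0],[0,0,0],0.75],[[0,0,0.3],[0,0,0],0.75],[[0,0,0.7],[0,0,0],0.75]]'; python3 -m pendant '[[[0,0,0],[0,0,0],0.75],[[0,0,0],[0,0,0],0.75],[[0,0,0],[0,0,0],0.75]]'; python3 plan.py 420 199.9 12 -8.6;python3 - <<'E'
from plant import ctrl;import cv2,numpy as np
f=ctrl.grab_frame("top");np.savez("top5.npz",**f);a=f["color"][125:185,215:290];g=ctrl.grab_frame("side");b=g["color"][190:250,180:255]
cv2.imwrite("pics/g8.png",cv2.resize(np.hstack([a,b]),None,fx=5.2,fy=5.2,interpolation=cv2.INTER_CUBIC)[:,:,::-1])
E
```

```text
clock: 43.4
ee_pos: [0.4182, 0.2001, 0.0629]
tcp_rot: [2.378, 2.053, 0.003]
wrist_force: [0.0, -0.8, -0.7]
width: 0.0701
gripper_force: 0.0
clock: 43.7
ee_pos: [0.4182, 0.1989, 0.0631]
tcp_rot: [2.381, 2.049, 0.0]
wrist_force: [0.3, -0.1, 0.1]
width: 0.0707
gripper_force: 0.0
t 43.7 p [418.2 198.9  63.1] yaw -8.6 w 70.7 gf 0.0 F [ 0.3 -0.1  0.1]
q [-0.34   0.62  -0.238  2.147  0.351  0.411 -1.009]
-> 420.0 199.9 12.0 -8.6 turn [0.002 0.    0.004] shift [0.05  0.066 2.043]
```

View pics/g8.png

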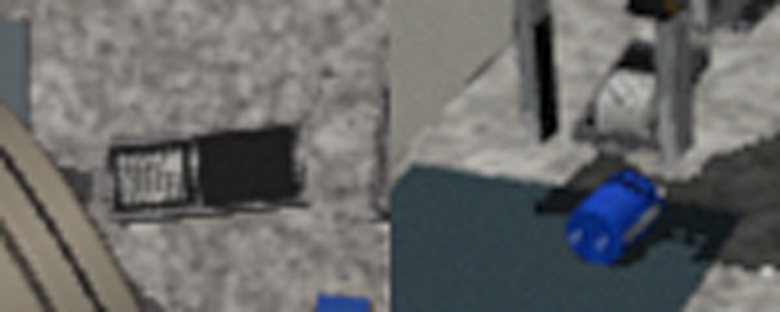

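The heat sink is centred in its nest, and the fingers straddle the large capacitor.

```bash
python3 -m pendant '[[[0.05,0.07,0.4],[0,0,0],0.75],[[0,0,0.7],[0,0,0],0.75],[[0,0,0.6],[0,0,0],0.75],[[0,0,0.3],[0,0,0],0.75],[[0,0,0],[0,0,0],0.75],[[0,0,0],[0,0,0],0.75],[[0,0,0],[0,0,0],0.75]]';  python3 plan.py 420 199.9 12 -8.6; python3 -m pendant '[[[0,0,0.04],[0,0,0],0.5],[[0,0,0],[0,0,0],0.25],[[0,0,0],[0,0,0],0.25],[[0,0,0],[0,0,0],0.25],[[0,0,0],[0,0,0],0.25],[[0,0,0],[0,0,0],0.25]]'; python3 plan.py
```

```text
clock: 44.5
ee_pos: [0.4203, 0.2005, 0.0133]
tcp_rot: [2.381, 2.049, 0.002]
wrist_force: [-0.1, -0.2, 0.8]
width: 0.0702
gripper_force: 0.0
t 44.5 p [420.3 200.5  13.3] yaw -8.6 w 70.2 gf 0.0 F [-0.1 -0.2  0.8]
q [-0.39   0.718 -0.169  2.164  0.402  0.287 -1.054]
-> 420.0 199.9 12.0 -8.6 turn [ 0.008 -0.007  0.006] shift [-0.026 -0.007  0.054]
clock: 45.1
ee_pos: [0.42, 0.2003, 0.0119]
tcp_rot: [2.381, 2.049, 0.0]
wrist_force: [1.2, -0.0, 1.3]
width: 0.0351
gripper_force: 30.0
t 45.1 p [420.  200.3  11.9] yaw -8.6 w 35.1 gf 30.0 F [ 1.2 -0.   1.3]
q [-0.391  0.721 -0.167  2.165  0.403  0.284 -1.056]
```

```bash
python3 -m pendant '[[[0,0,-0.3],[0,0,0],0.25],[[0,0,-0.8],[0,0,0],0.25],[[0,0,-1],[0,0,0],0.25],[[0,0,-0.9],[0,0,-0.7],0.25],[[0,0,0],[0,0,-0.8],0.25],[[0,0,0],[0,0,-0.77],0.25],[[0,0,0],[0,0,0],0.25],[[0,0,0],[0,0,0],0.25]]'; python3 plan.py 467.4 4.5 86 5
```

```text
clock: 45.9
ee_pos: [0.4198, 0.2001, 0.087]
tcp_rot: [-2.124, -2.315, 0.0]
wrist_force: [0.1, 0.4, -1.5]
width: 0.0349
gripper_force: 30.0
t 45.9 p [419.8 200.1  87. ] yaw 4.9 w 34.9 gf 30.0 F [ 0.1  0.4 -1.5]
q [-0.263  0.586 -0.348  2.124  0.408  0.495 -0.835]
-> 467.4 4.5 86.0 5.0 turn [-0.001  0.001 -0.01 ] shift [-7.959  1.217  0.041]
```

```bash
python3 -m pendant '[[[-0.4,0.06,0],[0,0,0],0.25],[[-0.9,0.14,0],[0,0,0],0.25],[[-0.9,0.14,0],[0,0,0],0.25],[[-0.9,0.14,0],[0,0,0],0.25],[[-0.9,0.14,0],[0,0,0],0.25],[[-0.9,0.14,0],[0,0,0],0.25],[[-0.9,0.14,0],[0,0,0],0.25],[[-0.9,0.14,0],[0,0,0],0.25],[[-0.8,0.12,0],[0,0,0],0.25],[[-0.46,0.06,0],[0,0,0],0.25]]'; python3 -m pendant '[[[0,0,0.3],[0,0,0],0.25],[[0,0,0.6],[0,0,0],0.25],[[0,0,0.4],[0,0,0],0.25],[[0,0,0.1],[0,0,0],0.25],[[0,0,0],[0,0,0],0.25],[[0,0,0],[0,0,0],0.25],[[0,0,0],[0,0,0],0.25]]'; python3 plan.py 467.4 4.5 18 5;python3 - <<'E'
from plant import ctrl;import cv2,numpy as np
f=ctrl.grab_frame("top");np.savez("top6.npz",**f);a=f["color"][125:185,215:290];g=ctrl.grab_frame("side");b=g["color"][165:225,195:270]
cv2.imwrite("pics/g9.png",cv2.resize(np.hstack([a,b]),None,fx=5.2,fy=5.2,interpolation=cv2.INTER_CUBIC)[:,:,::-1])
E
```

```text
clock: 46.9
ee_pos: [0.4676, 0.0021, 0.0866]
tcp_rot: [2.125, 2.313, -0.002]
wrist_force: [-0.5, -0.8, -0.8]
width: 0.0352
gripper_force: 30.0
clock: 47.6
ee_pos: [0.4681, 0.005, 0.0522]
tcp_rot: [2.12, 2.317, 0.001]
wrist_force: [-0.5, -0.0, -1.6]
width: 0.0345
gripper_force: 30.0
t 47.6 p [468.1   5.   52.2] yaw 5.1 w 34.5 gf 30.0 F [-0.5 -0.  -1.6]
q [ 0.158  0.655 -0.333  2.139  0.508  0.422 -0.491]
-> 467.4 4.5 18.0 5.0 turn [ 0.008 -0.     0.014] shift [-0.018 -0.03   1.37 ]
```

View pics/g9.png

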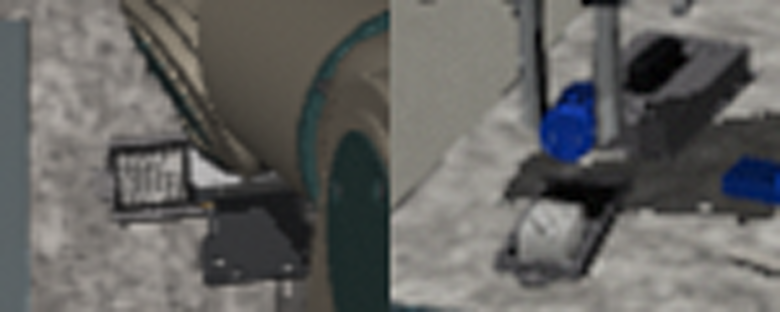

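The side view shows the capacitor held over the free tray nest and clear of the heat sink. I'll lower it.

```bash
python3 -m pendant '[[[-0.02,-0.03,0.3],[0,0,0],0.25],[[0,0,0.5],[0,0,0],0.25],[[0,0,0.4],[0,0,0],0.25],[[0,0,0.1],[0,0,0],0.25],[[0,0,0],[0,0,0],0.25],[[0,0,0],[0,0,0],0.25],[[0,0,0],[0,0,0],0.25]]'; python3 -m pendant '[[[0,0,0.1],[0,0,0],0.25],[[0,0,0.06],[0,0,0],0.25],[[0,0,0],[0,0,0],0.25],[[0,0,0],[0,0,0],0.25],[[0,0,0],[0,0,0],0.25]]'; python3 plan.py 467.4 4.5 12.9 5
```

```text
clock: 48.4
ee_pos: [0.4674, 0.0042, 0.0197]
tcp_rot: [2.121, 2.317, 0.001]
wrist_force: [0.2, 0.1, -0.8]
width: 0.0349
gripper_force: 30.0
clock: 48.9
ee_pos: [0.4671, 0.0042, 0.0154]
tcp_rot: [2.121, 2.317, 0.0]
wrist_force: [-1.1, -0.0, -0.8]
width: 0.0349
gripper_force: 30.0
t 48.9 p [467.1   4.2  15.4] yaw 5.1 w 34.9 gf 30.0 F [-1.1 -0.  -0.8]
q [ 0.108  0.722 -0.261  2.157  0.56   0.327 -0.537]
-> 467.4 4.5 12.9 5.0 turn [0.001 0.    0.01 ] shift [0.012 0.012 0.1  ]
```

```bash
python3 -m pendant '[[[0,0,0.06],[0,0,0],0.25],[[0,0,0.04],[0,0,0],0.25],[[0,0,0],[0,0,0],0.25],[[0,0,0],[0,0,0],0.25]]'; python3 -m pendant '[[[0,0,0],[0,0,0],0.42],[[0,0,0],[0,0,0],0.52],[[0,0,0],[0,0,0],0.52],[[0,0,0],[0,0,0],0.52],[[0,0,-0.3],[0,0,0],0.52],[[0,0,-0.7],[0,0,0],0.6],[[0,0,-1],[0,0,0],0.75],[[0,0,-1],[0,0,0],0.75],[[0,0,-1],[0,0,0],0.75],[[0,0,0],[0,0,0],0.75]]'; python3 plan.py 340 280 115 5
```

```text
clock: 49.3
ee_pos: [0.4671, 0.0042, 0.0129]
tcp_rot: [2.121, 2.317, 0.0]
wrist_force: [-0.4, -0.3, 2.2]
width: 0.035
gripper_force: 30.0
clock: 50.3
ee_pos: [0.4692, 0.0043, 0.1158]
tcp_rot: [2.119, 2.314, 0.007]
wrist_force: [0.6, -0.1, -1.1]
width: 0.0702
gripper_force: 0.0
t 50.3 p [469.2   4.3 115.8] yaw 5.0 w 70.2 gf 0.0 F [ 0.6 -0.1 -1.1]
q [ 0.243  0.547 -0.446  2.095  0.423  0.579 -0.416]
-> 340.0 280.0 115.0 5.0 turn [0.056 0.003 0.007] shift [11.435 -4.186  0.032]
```

Now I'll move the arm aside and do a final check.

```bash
python3 -m pendant '[[[0.4,-0.1,0],[0,0,0],0.75],[[0.9,-0.3,0],[0,0,0],0.75],[[0.9,-0.3,0],[0,0,0],0.75],[[0.9,-0.3,0],[0,0,0],0.75],[[0.9,-0.3,0],[0,0,0],0.75],[[0.9,-0.3,0],[0,0,0],0.75],[[0.9,-0.3,0],[0,0,0],0.75],[[0.9,-0.3,0],[0,0,0],0.75],[[0.9,-0.3,0],[0,0,0],0.75],[[0.9,-0.3,0],[0,0,0],0.75],[[0.4,-0.1,0],[0,0,0],0.75],[[0,0,0],[0,0,0],0.75]]';python3 - <<'E'
from h import *
from plant import ctrl
f=ctrl.grab_frame("top");np.savez("top7.npz",**f);a=f["color"][130:185,225:340];g=ctrl.grab_frame("side");b=g["color"][145:230,190:290]
k=lambda i,w,h:cv2.resize(i,(w,h),interpolation=cv2.INTER_CUBIC)
cv2.imwrite("pics/g10.png",np.vstack([k(a,640,306),np.hstack([k(b,340,289),np.zeros((289,300,3),np.uint8)])])[:,:,::-1])
c=f["color"].astype(int);d=np.load("top0.npz")["color"].astype(int);print("small cap changed px",(abs(c-d).sum(2)[132:150,164:182]>60).sum())
E
```

```text
clock: 51.5
ee_pos: [0.3741, 0.2207, 0.1122]
tcp_rot: [-2.116, -2.321, 0.002]
wrist_force: [0.9, -0.0, 0.5]
width: 0.0704
gripper_force: 0.0
small cap changed px 26
```

View pics/g10.png

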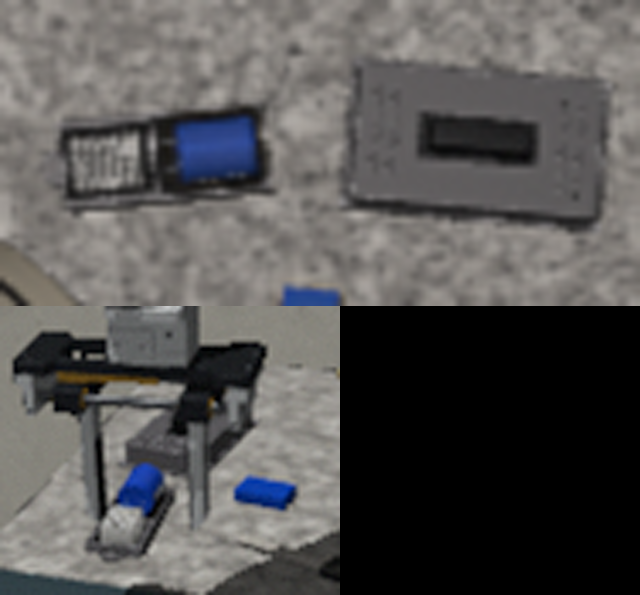

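```bash
python3 - <<'E'
from h import *
f=np.load("top7.npz");I=f["color"].astype(int).sum(2);B=np.array([.4700,-.1535]);a=np.radians(84.2-90);R=np.array([[np.cos(a),-np.sin(a)],[np.sin(a),np.cos(a)]])
P=lambda x,y,z:np.round(proj(f,[*(B+R@[x,y]),z]),1)
for n,x,y,z in(("flange",.046,.078,.003),("cover",.0405,.0725,.0255),("coverfoot",.0405,.0725,.003)):
  print(n,[P(sx*x,sy*y,z).tolist() for sx,sy in((1,1),(1,-1),(-1,-1),(-1,1))], "mid +y",P(0,y,z),"-y",P(0,-y,z),"+x",P(x,0,z),"-x",P(-x,0,z))
J0=np.load("top1.npz")["color"].astype(int).sum(2)
for r in(150,154,158): print(r,I[r,282:294],I[r,330:340],"before",J0[r,282:294])
for c in(300,310,320): print(c,I[138:146,c],I[164:174,c],"before",J0[164:174,c])
b=(280,138,345,175);c=crop(f,b).astype(int);s=c.sum(2);sat=c.max(2)-c.min(2)
print("cover",rect(f,b,(s>225)&(s<272)|(s<110),.0255,9))
c=f["color"].astype(int);d=np.load("top0.npz")["color"].astype(int);print((abs(c-d).sum(2)[132:150,164:182]>60).astype(int))
print(ctrl.sense()["clock"] if 0 else "")
E
```

```text
flange [[287.4, 139.7], [334.2, 143.7], [332.1, 171.1], [285.1, 167.1]] mid +y [286.2 153.3] -y [333.2 157.3] +x [310.8 141.7] -x [308.6 169.1]
cover [[289.4, 140.2], [333.7, 144.0], [331.8, 168.6], [287.4, 164.7]] mid +y [288.4 152.4] -y [332.8 156.2] +x [311.5 142.1] -x [309.6 166.6]
coverfoot [[288.9, 141.4], [332.4, 145.1], [330.6, 169.3], [286.9, 165.6]] mid +y [287.9 153.5] -y [331.5 157.2] +x [310.6 143.3] -x [308.7 167.4]
150 [441 431 415 406 368 241 232 260 287 289 295 274] [271 272 261 244 312 366 356 433 451 445] before [450 439 421 413 373 260 286 296 298 257 109  89]
154 [376 368 376 373 355 258 208 303 290 280 261 259] [271 272 246 182 311 440 375 355 379 368] before [383 370 386 378 361 286 288 299 334 388 143  80]
158 [391 388 426 422 334 277 240 288 278 241 251 285] [270 276 299 300 323 373 399 390 390 406] before [397 395 438 427 337 292 292 291 230 124  91  89]
300 [423 429 425 314 280 279 279 283] [288 289 222 115 198 345 360 377 351 360] before [383 280 290 288 289 345 362 383 359 367]
310 [351 343 381 395 312 304 277 277] [281 287 284 183 132 280 409 438 433 393
[... 225 characters left out ...]
0 0 0 0 0 0 0 0 0 0 0 0 0 0 0 0 0 0]
 [0 0 0 0 0 0 0 0 0 0 0 0 0 0 0 0 0 0]
 [0 0 0 0 0 0 0 0 0 0 0 0 0 0 0 0 0 0]
 [0 0 0 0 0 0 0 0 0 0 0 0 0 0 0 0 0 0]
 [0 0 0 0 0 0 0 0 0 0 0 0 0 0 0 0 0 0]
 [0 0 0 0 0 0 0 0 0 0 0 0 0 0 0 0 0 0]
 [0 0 0 0 0 0 0 0 0 0 0 0 0 0 0 0 0 0]
 [0 0 0 0 0 0 0 0 0 0 0 0 0 0 0 0 0 0]
 [0 0 0 0 0 0 0 0 0 0 0 0 0 0 0 0 0 0]
 [0 0 0 0 0 0 0 0 0 0 0 0 0 0 0 0 0 0]
 [0 0 0 0 0 0 0 0 0 0 0 0 0 0 0 0 0 0]
 [0 0 0 0 0 0 0 0 0 0 0 0 0 0 0 0 0 0]
 [0 0 0 0 0 0 0 0 0 0 0 0 0 0 0 0 0 0]
 [0 0 0 0 0 0 0 0 0 0 0 0 0 0 0 0 0 0]
 [0 0 0 0 0 0 0 0 0 0 0 0 0 0 0 0 0 0]
 [0 0 0 0 0 0 0 0 0 0 0 0 0 0 0 0 0 1]
 [1 0 0 0 0 0 0 0 0 1 1 1 1 1 1 1 1 1]
 [1 1 1 0 0 1 1 1 1 1 1 0 1 1 1 1 1 1]]
```

The cover edges match the predicted seated position. The capacitor and heat sink are in their nests, and the small capacitor hasn't moved.

```bash
python3 -c "
from plant import ctrl
print(ctrl.sign_off())"
```

```text
the job is handed in; nothing more can be done
None
```

Both kits are made up and the job was handed in at about 52 s of the 109 s limit: the board and fuse carton are in the flanged base with the cover seated, the heat sink and larger capacitor are in the tray, and the small capacitor was left where it lay.

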